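Refill a laundry dosing cabinet and rehang its door

ROBOT

A 6-joint arm with a two-finger parallel gripper is mounted at the origin on the work surface. World frame = base frame: x ahead of the robot, y to its left, z up, the work surface at z = 0. Lengths are in m, angles in degrees, forces in N, time in s.
With the tool pointing down it reaches from about 0.4 to 0.925 m from the base axis. Payload 3.4 kg.
Tool frame: the origin (TCP) lies at the very end of the fingers, on their centre line; the grasp point (between the pads) lies ctrl.pinch_z behind it (ctrl.pinch_z is the distance from the TCP to the grasp point, in m); z points along the fingers, y is the line along which they close (so a half turn about z gives the same grasp; the last joint's range is limited). The gripper opens to 85 mm and grips with 20 to 120 N. Pads are 22 mm wide; open, the fingers measure 114 mm over their backs; the gripper's body (76 mm by 85 mm) begins 54 mm behind the grasp point. The pads swing forward as they close: fully open they stand 13 mm farther back than shut.
Start: joints at [-70.846, 17.578, 86.31, -0, 76.112, -4.211], TCP at [0.228, -0.528, 0.199] pointing down, gripper open.
Joint ranges: [-179.03, 179.03], [-60, 130.46], [8.19, 133.38], [-81.62, 261.62], [5.75, 156.47], [-153.77, 153.77]. Speed limits (degrees/s): [147.25, 147.25, 180, 180, 180, 180].

INTERFACE

Orientations are given as a 3x3 rotation matrix whose columns are the frame's x, y, z axes.
In Python, from bench import status, grab_frame, calibration, ctrl gives the robot as it stands.
- The arm moves only by the tool move_arm, never from a script. Its argument "deltas" is a list of rows, each an object with "twist": the turn, a rotation vector about the world's x, y, z in rad, a list of three; "linear": the shift along the world's x, y, z in cm, a list of three; "grip": the finger opening in cm, from 0 to 8.54. A call has 1 to 5 rows; each row is the pose to reach, as a shift and turn from the pose commanded when the call began; what a row does not reach only later rows make up. A row lasts 1/12 s, in which the tool goes at most 41.7 mm and 7.16 degrees, less where a joint would pass 70% of its speed; a pose out of reach is approached as far as the arm can. A call with a gripper value outside its range is refused whole. The fingers move at their own pace and stop on an object; the grip force is fixed at half the most. Time passes only in rows, so rows that repeat a pose let the fingers close. It gives the time, the measured TCP pose, the force, the opening and the grip force at its end, in the units of the state.
- status.state(): the state, without advancing time (a new reading comes with each control period).
- grab_frame(name): name is "scene" or "top"; returns (picture, depth): 420x560x3 uint8, red, green, blue; 420x560 float32, m along the optical axis (not along the pixel's ray), 0 where there is no reading.
- calibration(name): a dict with "vertical_fov" (degrees; the focal length in pixels is half the picture's height over the tangent of half this angle, whatever the lens; pixels are square), "cx", "cy" (the principal point, pixels), "R" (3x3) and "t" (3): a world point X has camera coordinates R X + t. Camera axes: x right, y down, z forward; pixel columns grow to the right and rows downward; lengths in m; the calibration is good to about 2 mm. A picture is of the moment at which its call begins. calibration takes no time and is no camera call.
- ctrl.job_done(): hands the job in; it is judged then, once.
The state is a dict: "time": time; "joint_pos": joint angles; "joint_vel": joint speeds; "joint_torque": joint torques, N m; "ee_pos": TCP position; "tcp_rot": TCP orientation; "contact_force": force on the tool from outside, world axes, zero at the start; "torque": the same for the moment, N m; "grip_width": finger opening in m; "grasp_force": force on a finger pad.
Only numpy, scipy, OpenCV 4.12 (cv2) and the standard library are available. Lean on these libraries where they do the work, as an engineer would, in place of code of your own. Each camera call takes 0.05 s, during which the arm holds its last target. There are 200 camera calls.

TASK

Refill the dosing cabinet after its cleaning: fold its grey cover right back, then stand every refill bottle from the mat upright on the cabinet's floor while the cover is back. Also lift the loose white door out of its stand, drop both of its hinge sockets fully onto the cabinet's two upright hinge pins and leave the door shut across the open front; finish with the cover folded down to 30 degrees open so that the cabinet can air. Leave the mug, the jar and the brush alone.

Things in the scene. Friction and masses are not known exactly. Their poses are not given: they have to be found in the camera images.
- cabinet: White box fixed on the bench, 122 (x) x 232 (y) x 110 mm high, open top, open front facing -x (the robot). Origin: centre of its underside; x to the back, y to the hinge-pin side, z up. Walls 6 mm, floor top at z 10, clear inside 110 x 220 mm; front sill 26 mm high. Two steel pins 8 mm thick, 16 mm tall, tapered at the tip, stand one above the other before its +y front corner.
- pintle_low_tip (a point): Tip of the lower pin: cabinet frame (-77, 112, 36) mm; axes as the cabinet's. The pin rises from a bracket, 6 mm thick, 16 mm wide, whose top is at z 20 and which reaches from the cabinet front to x -89.
- pintle_high_tip (a point): Tip of the upper pin: cabinet frame (-77, 112, 104) mm, straight above the lower; same bracket, its top at z 88. The door must come in from the front (-x), raised 20 to 45 mm above its hung height, so that its lower socket passes between the lower pin's tip and the upper bracket, and then go straight down.
- cabinet_floor (a point): Centre of the cabinet's inner floor, cabinet frame (0, 0, 10) mm.
- cover (a joint): Opening angle of the cover, rad: 0 flat and shut, grows as its front edge rises, 1.75 the stop (right back: 1.3 or more). Grey panel 124 x 234 x 8 mm, 0.2 kg, on the cabinet's top, hinged along its back top edge (parallel to cabinet y). The hinge is stiff: the cover stays where it is left; moving it takes about 5 N at the pull. Starts 0 to 0.2 open.
- cover_pull (a point): Point in the pull, a black block on the cover's outer face, 30 mm along the hinge x 16 mm, standing 36 mm off the face. The point is 24 mm off the outer face (12 below the pull's top), 95 mm from the hinge; its axes turn with the cover. Pinched on its two ends (fingers closing along cabinet y) the pull can turn between the pads, so the gripper may keep pointing down.
- cover_hinge (a point): Middle of the hinge line, cabinet frame (61, 0, 111) mm. It turns with the cover; in its frame x points from the cover's front edge to the hinge, y along the hinge, and cover_pull is at (-95, 0, 32) mm. Opening by angle a turns this frame by +a about y.
- leaf: Loose white door, 0.3 kg: panel 10 (x) x 210 (y) x 90 mm high, upright in the stand. Origin: centre of the panel's underside; x normal to the panel, y along it to the sockets, z up. Two steel blocks 24 x 24 x 14 mm have holes 10.5 mm wide along z. Hung and shut, its axes are parallel to the cabinet's and its origin is at cabinet (-77, -7, 14) mm; it swings freely and sags up to 0.04 rad.
- leaf_grip (a point): Middle of the door's black grip block, leaf frame (0, 9, 112) mm, above its centre of mass. The block is 14 (x) x 36 (y) mm, from z 90 to z 126 on the panel's top edge.
- socket_low (a point): Centre of the lower mouth of the lower socket, leaf frame (0, 119, 6) mm. Hung, it lies 16 mm straight below the lower pin's tip and the socket rests on the bracket.
- socket_high (a point): Centre of the lower mouth of the upper socket, leaf frame (0, 119, 74) mm. Hung, it lies 16 mm straight below the upper pin's tip.
- stand: Black slotted stand fixed on the bench left or right of the cabinet, base 90 (x) x 130 (y) x 8 mm; two walls 120 mm long, to z 44, leave a 13 mm slot along its y, in which the door stands upright 8 mm above the bench. Origin: centre of its underside.
- mat: Black rubber mat 200 (x) x 170 (y) x 4 mm fixed on the bench on the other side of the cabinet; the bottles stand on it. Origin: centre of its underside.
- cup: White mug, rim 72 mm across, 70 mm tall: a bystander. Origin: centre of its underside.
- jar: White jar 70 mm across, 110 mm tall: a bystander. Origin: centre of its underside.
- brush: Brush 160 mm long lying on the bench: a bystander. Origin: under its middle.
- bottle1: Refill bottle (may be absent: None): round white body 44 mm in diameter and 50 mm tall with a grey cap on top 26 mm in diameter and 28 mm tall, 78 mm in all, 0.11 to 0.23 kg with the weight low down, easily taken by its cap from above. Origin: centre of its underside, z up along the bottle.
- bottle2: Refill bottle (may be absent: None): round white body 44 mm in diameter and 50 mm tall with a grey cap on top 26 mm in diameter and 28 mm tall, 78 mm in all, 0.11 to 0.23 kg with the weight low down, easily taken by its cap from above. Origin: centre of its underside, z up along the bottle.
- bottle3: Refill bottle (may be absent: None): round white body 44 mm in diameter and 50 mm tall with a grey cap on top 26 mm in diameter and 28 mm tall, 78 mm in all, 0.11 to 0.23 kg with the weight low down, easily taken by its cap from above. Origin: centre of its underside, z up along the bottle.
- bottle4: Refill bottle (may be absent: None): round white body 44 mm in diameter and 50 mm tall with a grey cap on top 26 mm in diameter and 28 mm tall, 78 mm in all, 0.11 to 0.23 kg with the weight low down, easily taken by its cap from above. Origin: centre of its underside, z up along the bottle.

How it is judged:
By the outcome, as a careful person would: the job done as asked, in the order asked, and still so for the second after the job is handed in, with the robot touching nothing.
Of bottle1, bottle2, bottle3, bottle4 only 2 to 4 are there at a start; the rules pass over those that are not, and their reading is None.
At some moment in a run one of bottle1, bottle2, bottle3, bottle4 may be knocked a few centimetres aside while the robot is not near it.
It also fails if it takes over 210 s, if anything falls off the work surface, if the arm or the gripper's body presses on something with over 40 N, if the wrist force passes 120 N, or if a joint passes its speed limit or range.

## Working session

There is one attempt and no reset: what is moved stays moved. The work goes in short steps, Python scripts to look and compute and a tool call to move; the robot and the scene stay as the last step left them, time stands still between calls to the robot, and variables do not carry over. Pictures are saved under pics/ and viewed, at most 14 in all, crops included, and the job is handed in when it is done.

Besides the shell and the picture viewer there is one more tool, called after "Request:" by a JSON object that holds its "method" and its "body". move_arm: Moves the arm, as the interface text tells. Its arguments: {"type":"object","properties":{"deltas":{"type":"array","items":{"type":"object","properties":{"twist":{"type":"array","items":{"type":"number"}},"linear":{"type":"array","items":{"type":"number"}},"grip":{"type":"number"}}}}},"required":["deltas"]}

```bash
ls; mkdir -p pics; python3 - <<'E'
from bench import status, grab_frame, calibration, ctrl
import cv2,numpy as np
print(ctrl.pinch_z)
s=status.state(); print(s)
for n in("scene","top"):
    c=calibration(n); print(n,c)
    p,d=grab_frame(n); cv2.imwrite(f"pics/{n}0.png",p[:,:,::-1]); np.save(f"pics/{n}0.npy",d); print((d>0).mean())
E
```

```text
pics
0.0187
{'time': 0.0, 'joint_pos': array([-7.08465751e+01,  1.76211813e+01,  8.63829911e+01,  1.71210550e-03,
        7.61112826e+01, -4.21079792e+00]), 'joint_vel': array([ 0.03470674,  0.02525556,  0.10012051,  0.05422489, -0.08717124,
       -0.03155702]), 'joint_torque': array([-2.47248288e-03, -4.57557178e+01, -2.51911819e+01, -2.50045732e-04,
        1.33620415e-02,  1.01573568e-05]), 'ee_pos': array([ 0.22777341, -0.52713662,  0.19769781]), 'tcp_rot': array([[ 9.18005350e-01,  3.96567493e-01, -6.33739400e-04],
       [ 3.96567960e-01, -9.18003373e-01,  1.91303916e-03],
       [ 1.76874238e-04, -2.00750093e-03, -9.99997969e-01]]), 'contact_force': array([ 0.09658002, -0.63986499,  0.6505454 ]), 'torque': array([-0.03497848, -0.02881927,  0.01100407]), 'grasp_force': 0.0, 'grip_width': 0.0855110633492022}
scene {'vertical_fov': 47.608721513555494, 'cx': 278.0890541340752, 'cy': 208.64644413249107, 'R': array([[ 0.60385451,  0.79695256,  0.01504477],
       [ 0.49416666, -0.35948932, -0.79155969],
       [-0.62542709,  0.48542152, -0.61090663]]), 't': array([-0.33761886, -0.19255933,  1.43487375])}
0.9960246598639456
top {'vertical_fov': 46.319085823536376, 'cx': 282.0055782678198, 'cy': 208.7430130600009, 'R': array([[ 0.01663405, -0.99984729,  0.00535743],
       [-0.98730458, -0.01727143, -0.15789667],
       [ 0.15796509, -0.00266295, -0.98744111]]), 't': array([-0.0207819 ,  0.56335998,  1.36779273])}
0.9959948979591837
```

View pics/scene0.png

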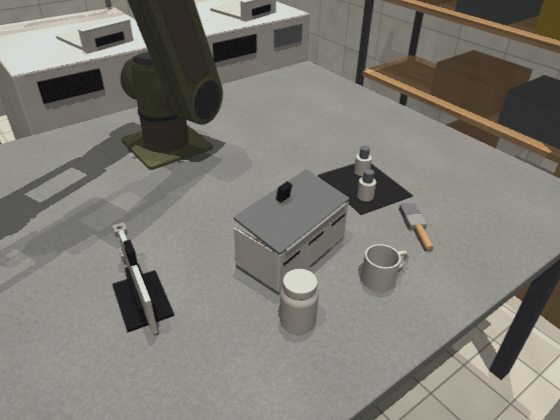

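View pics/top0.png

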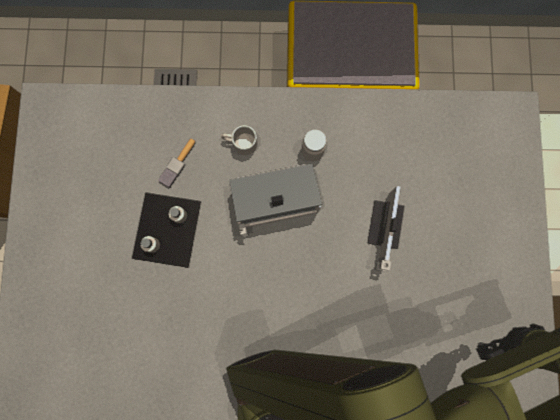

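The scene view shows the cabinet at about (290,230), pull (284,191), door in its stand (140,285) and two bottles at (363,160) and (367,185). In the top view the cabinet is at (276,195), pull (277,201), bottles (177,213) and (149,244), door from (397,190) to (386,265) with its sockets toward the robot, and the pin bracket at (243,231).

```bash
cat > h.py <<'E'
import numpy as np,cv2
from bench import status, grab_frame, calibration, ctrl
def cloud(n,d):
    c=calibration(n); f=210/np.tan(np.radians(c["vertical_fov"]/2)); v,u=np.mgrid[:420,:560]
    P=np.stack([(u-c["cx"])*d/f,(v-c["cy"])*d/f,d],-1)
    return (P-c["t"])@np.array(c["R"])
def proj(n,X):
    c=calibration(n); f=210/np.tan(np.radians(c["vertical_fov"]/2)); Y=np.array(c["R"])@X+c["t"]
    return f*Y[...,:2]/Y[2]+[c["cx"],c["cy"]]
def ray(n,u,v,z):
    c=calibration(n); f=210/np.tan(np.radians(c["vertical_fov"]/2));R=np.array(c["R"])
    o=-R.T@c["t"]; q=R.T@np.array([(u-c["cx"])/f,(v-c["cy"])/f,1]); return o+q*(z-o[2])/q[2]
def st():
    s=status.state(); R=s["tcp_rot"]
    print("t",round(s["time"],2),"tcp",(s["ee_pos"]*1000).round(1),"yawX",np.degrees(np.arctan2(R[1,0],R[0,0])).round(2),"tilt",R[:2,2].round(3),"F",s["contact_force"].round(1),"M",s["torque"].round(2),"w",round(s["grip_width"]*1000,1),"gf",round(s["grasp_force"],1),"q",s["joint_pos"].round(0))
    return s
def rect(P2):
    (c,s,a)=cv2.minAreaRect((P2*1000).astype(np.float32)); return np.round(c,1),np.round(s,1),round(a,2)
E
python3 - <<'E'
from h import *
for n in("top","scene"):
    d=np.load(f"pics/{n}0.npy"); p=cv2.imread(f"pics/{n}0.png"); P=cloud(n,d); P[d==0]=9
    x,y,z=P[...,0],P[...,1],P[...,2]
    tab=(x>.35)&(x<.95)&(abs(y)<.5)
    print(n,"table z",np.median(z[tab&(abs(z)<.01)]),z[tab&(abs(z)<.01)].std())
    m=(tab&(z>.012)&(z<.2)).astype(np.uint8)
    k,l,s,c=cv2.connectedComponentsWithStats(m)
    for i in range(1,k):
        if s[i,4]<40: continue
        q=P[l==i]; print(i,c[i].round(),s[i,4],"ctr",q.mean(0).round(3),"zmax",np.percentile(q[:,2],98).round(3),rect(q[:,:2]))
    np.save(f"pics/{n}P.npy",P)
E
```

```text
top table z -0.0006606995696318732 0.0033650713498703717
1 [242. 138.] 424 ctr [0.77  0.111 0.047] zmax 0.073 (array([763.8, 114.8]), array([73.2, 97.7]), 20.71)
2 [314. 145.] 608 ctr [ 0.742 -0.099  0.09 ] zmax 0.114 (array([748.5, -99.6]), array([65.3, 64.3]), 38.83)
3 [176. 165.] 492 ctr [0.694 0.307 0.017] zmax 0.024 (array([706.6, 299.5]), array([ 42.3, 159.1]), 59.49)
4 [275. 194.] 4089 ctr [0.591 0.009 0.122] zmax 0.156 (array([585.8,   5.4]), array([154.7, 234.5]), 12.84)
5 [388. 229.] 1018 ctr [ 0.508 -0.311  0.071] zmax 0.135 (array([ 508.7, -324.5]), array([ 54.1, 236.5]), 78.53)
10 [178. 214.] 225 ctr [0.541 0.284 0.058] zmax 0.085 (array([544.6, 288.5]), array([42.7, 41.6]), 30.77)
42 [150. 244.] 234 ctr [0.455 0.358 0.058] zmax 0.085 (array([456.3, 362.6]), array([40.2, 42.7]), 58.76)
scene table z 0.0014452619377260786 0.0017483834869553563
1 [365. 174.] 796 ctr [0.515 0.316 0.05 ] zmax 0.084 (array([507. , 325.1]), array([ 43.5, 154. ]), 49.97)
2 [292. 242.] 10703 ctr [ 0.649 -0.034  0.099] zmax 0.144 (array([654.1,  -7. ]), array([227.7, 294.4]), 11.71)
3 [417. 222.] 598 ctr [0.703 0.303 0.019] zmax 0.023 (array([709.5, 301.1]), array([ 41.8, 163.3]), 58.98)
4 [136. 278.] 1562 ctr [ 0.535 -0.32   0.072] zmax 0.136 (array([ 510.1, -314.5]), array([ 31.4, 239.6]), 79.74)
5 [382. 265.] 1524 ctr [0.774 0.104 0.046] zmax 0.072 (array([767.3, 114.4]), array([71. , 97.4]), 18.02)
```

```bash
cat > m1.py <<'E'
from h import *
for n in("top","scene"):
    P=np.load(f"pics/{n}P.npy"); p=cv2.imread(f"pics/{n}0.png").astype(int)
    x,y,z=P[...,0],P[...,1],P[...,2]
    reg=(abs(x-.6)<.14)&(abs(y-.01)<.16)&(x<.73)&(y>-.12)
    sat=p.max(-1)-p.min(-1); g=p.sum(-1)/3
    # cover plane: RANSAC-ish
    q=P[reg&(z>.10)&(z<.145)]; 
    A=np.c_[q[:,:2],np.ones(len(q))]; w=np.ones(len(q),bool)
    for _ in range(15):
        k=np.linalg.lstsq(A[w],q[w,2],rcond=None)[0]; r=q[:,2]-A@k; w=abs(r)<max(.004,.5*abs(r[w]).max())
    nx=-k[0]; print(n,"plane",k.round(4),"tilt",np.degrees(np.arctan(np.hypot(k[0],k[1]))).round(2),"dir",np.degrees(np.arctan2(k[1],k[0])).round(1),"z rng",np.percentile(q[w,2],[1,99]).round(4),w.sum(),"rms",r[w].std())
    print("rect",rect(q[w,:2]))
    c=reg&(abs(z-(k[0]*x+k[1]*y+k[2]))<.005)
    print("corners",cv2.boxPoints(cv2.minAreaRect((P[c][:,:2]*1000).astype(np.float32))).round(1).tolist())
    o=z-(k[0]*x+k[1]*y+k[2]); b=reg&(o>.028)&(o<.045); print("pull top",b.sum(),P[b].mean(0).round(4),rect(P[b][:,:2]))
    # door
    dr=(y<-.25)&(y>-.4)&(x>.36)&(x<.65)
    t=dr&(z>.09)&(z<.107); print("door top",t.sum(),P[t].mean(0).round(4),rect(P[t][:,:2]))
    b=dr&(z>.125)&(z<.145); print("grip top",b.sum(),P[b].mean(0).round(4),rect(P[b][:,:2]))
    for i,(bx,by) in enumerate([(.545,.288),(.456,.362)]):
        b=(np.hypot(x-bx,y-by)<.05)&(z>.074)&(z<.092); print("cap",i,b.sum(),P[b].mean(0).round(4),cv2.minEnclosingCircle((P[b][:,:2]*1000).astype(np.float32)))
E
python3 m1.py
```

```text
top plane [-0.1816 -0.0396  0.2381] tilt 10.53 dir -167.7 z rng [0.1144 0.1424] 3181 rms 0.001994354334724065
rect (array([623.9,  -2. ]), array([170.7, 265.5]), 12.59)
corners [[511.6000061035156, 108.9000015258789], [569.5, -150.1999969482422], [736.0999755859375, -113.0], [678.2999877929688, 146.10000610351562]]
pull top 69 [0.5707 0.0025 0.1704] (array([571.4,   2.6]), array([16.2, 29. ]), 13.78)
door top 323 [ 0.4962 -0.3125  0.0963] (array([ 509.8, -319.1]), array([ 25.3, 236.5]), 78.17)
grip top 77 [ 0.514  -0.3151  0.1324] (array([ 514.3, -316. ]), array([14.6, 36.2]), 77.9)
cap 0 70 [0.5447 0.2893 0.0806] ((544.9818725585938, 290.4543151855469), 13.180421829223633)
cap 1 74 [0.4573 0.3638 0.0804] ((457.2969970703125, 364.36712646484375), 12.802434921264648)
scene plane [-0.1877 -0.0398  0.2443] tilt 10.86 dir -168.0 z rng [0.1156 0.1432] 4694 rms 0.0013450974346815325
rect (array([624.4,  -1.3]), array([169.2, 268.3]), 12.33)
corners [[513.0, 112.19999694824219], [570.4000244140625, -150.5], [735.7000122070312, -114.30000305175781], [678.2999877929688, 148.3000030517578]]
pull top 110 [0.5752 0.002  0.1711] (array([573.4,   4. ]), array([16.2, 31.5]), 12.17)
door top 457 [ 0.5183 -0.3154  0.0983] (array([ 510.2, -312.4]), array([ 24.2, 239. ]), 80.59)
grip top 132 [ 0.5187 -0.3154  0.1337] (array([ 515.9, -314.7]), array([13.8, 38.4]), 79.57)
cap 0 75 [0.5491 0.2886 0.0816] ((546.6495971679688, 289.9690856933594), 14.711559295654297)
cap 1 64 [0.4622 0.3633 0.0812] ((461.134765625, 366.7496337890625), 15.15076732635498)
```

```bash
python3 - <<'E'
import cv2,numpy as np
p=cv2.imread("pics/top0.png"); a=cv2.resize(p[150:290,220:340],None,fx=4,fy=4,interpolation=cv2.INTER_CUBIC)
s=cv2.resize(p[175:285,360:410],None,fx=5,fy=5,interpolation=cv2.INTER_CUBIC)
o=np.zeros((560,740,3),np.uint8); o[:560,:480]=a; o[:550,485:735]=s; cv2.imwrite("pics/crop1.png",o)
E
```

```text
(no output)
```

View pics/crop1.png

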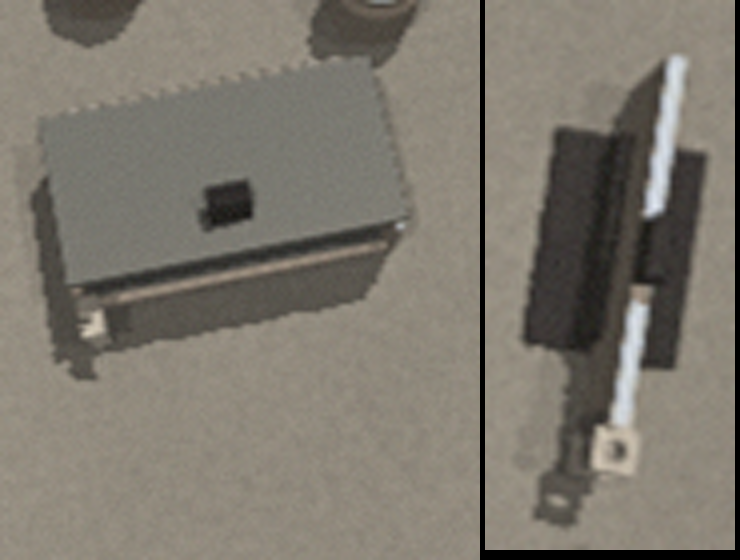

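The crop shows the cover panel corners at about (45,120), (370,60), (408,220) and (75,280) in crop pixels, the upper pin and bracket at (93,325), and the door with its socket hole at (617,450). I'll move above the pull.

Request:
{"method": "move_arm", "body": {"deltas": [{"twist": [0, 0, -0.01], "linear": [1.7, 2.7, 0.8], "grip": 7}, {"twist": [0, 0, -0.02], "linear": [3.4, 5.3, 1.6], "grip": 7}, {"twist": [0, 0, -0.03], "linear": [5.1, 8, 2.4], "grip": 7}, {"twist": [0, 0, -0.04], "linear": [6.9, 10.6, 3.2], "grip": 7}, {"twist": [0, 0, -0.048], "linear": [8.6, 13.3, 4], "grip": 7}]}}

```text
time: 0.52
ee_pos: [0.3144, -0.3934, 0.2384]
tcp_rot: [[0.936, 0.351, -0.0], [0.351, -0.936, 0.001], [-0.0, -0.001, -1.0]]
contact_force: [0.5, 0.5, 0.4]
grip_width: 0.0694
grasp_force: 0.0
```

Request:
{"method": "move_arm", "body": {"deltas": [{"twist": [0, 0, -0.01], "linear": [1.7, 2.7, 0], "grip": 7}, {"twist": [0, 0, -0.02], "linear": [3.4, 5.3, 0], "grip": 7}, {"twist": [0, 0, -0.03], "linear": [5.1, 8, 0], "grip": 7}, {"twist": [0, 0, -0.04], "linear": [6.9, 10.6, 0], "grip": 7}, {"twist": [0, 0, -0.048], "linear": [8.6, 13.3, 0], "grip": 7}]}}

```text
time: 0.93
ee_pos: [0.4005, -0.2604, 0.2384]
tcp_rot: [[0.952, 0.306, -0.0], [0.306, -0.952, 0.0], [-0.0, -0.0, -1.0]]
contact_force: [1.1, 0.1, -0.1]
grip_width: 0.0698
grasp_force: 0.0
```

Request:
{"method": "move_arm", "body": {"deltas": [{"twist": [0, 0, -0.01], "linear": [1.7, 2.7, 0], "grip": 7}, {"twist": [0, 0, -0.02], "linear": [3.4, 5.3, 0], "grip": 7}, {"twist": [0, 0, -0.03], "linear": [5.1, 8, 0], "grip": 7}, {"twist": [0, 0, -0.04], "linear": [6.9, 10.6, 0], "grip": 7}, {"twist": [0, 0, -0.048], "linear": [8.6, 13.3, 0], "grip": 7}]}}

```text
time: 1.35
ee_pos: [0.4864, -0.1274, 0.2383]
tcp_rot: [[0.966, 0.26, -0.001], [0.26, -0.966, 0.0], [-0.0, -0.0, -1.0]]
contact_force: [-0.1, -0.1, -0.9]
grip_width: 0.0697
grasp_force: 0.0
```

Request:
{"method": "move_arm", "body": {"deltas": [{"twist": [0, 0, -0.01], "linear": [1.7, 2.7, 0], "grip": 7}, {"twist": [0, 0, -0.02], "linear": [3.4, 5.3, 0], "grip": 7}, {"twist": [0, 0, -0.03], "linear": [5.1, 8, 0], "grip": 7}, {"twist": [0, 0, -0.048], "linear": [8.5, 13.1, 0], "grip": 7}, {"twist": [0, 0, -0.048], "linear": [8.5, 13.1, 0], "grip": 7}]}}

```text
time: 1.77
ee_pos: [0.5729, 0.0059, 0.2381]
tcp_rot: [[0.977, 0.215, 0.001], [0.215, -0.977, 0.002], [0.001, -0.002, -1.0]]
contact_force: [0.7, 0.0, 0.9]
grip_width: 0.0701
grasp_force: 0.0
```

```bash
python3 -c "
from h import *
st()"
```

```text
t 1.77 tcp [572.9   5.9 238.1] yawX 12.43 tilt [0.001 0.002] F [0.7 0.  0.9] M [ 0.    0.   -0.01] w 70.1 gf 0.0 q [-4. 16. 83.  0. 81. 74.]
```

Request:
{"method": "move_arm", "body": {"deltas": [{"twist": [0, 0, 0], "linear": [-0.1, -0.1, -2.5], "grip": 7}, {"twist": [0, 0, 0], "linear": [-0.2, -0.2, -5], "grip": 7}, {"twist": [0, 0, 0], "linear": [-0.25, -0.3, -7.5], "grip": 7}, {"twist": [0, 0, 0], "linear": [-0.25, -0.3, -9.2], "grip": 7}, {"twist": [0, 0, 0], "linear": [-0.25, -0.3, -9.2], "grip": 4}]}}

```text
time: 2.18
ee_pos: [0.5646, -0.0004, 0.1421]
tcp_rot: [[0.977, 0.214, -0.009], [0.214, -0.977, 0.001], [-0.009, -0.003, -1.0]]
contact_force: [-1.0, -0.7, 0.0]
grip_width: 0.0596
grasp_force: 0.0
```

Request:
{"method": "move_arm", "body": {"deltas": [{"twist": [0, 0, 0], "linear": [0, 0, 0], "grip": 2.4}, {"twist": [0, 0, 0], "linear": [0, 0, 0], "grip": 2}, {"twist": [0, 0, 0], "linear": [0, 0, 0], "grip": 2}, {"twist": [0, 0, 0], "linear": [0, 0, 0], "grip": 2}, {"twist": [0, 0, 0], "linear": [0, 0, 0], "grip": 2}]}}

```text
time: 2.6
ee_pos: [0.5694, -0.001, 0.1479]
tcp_rot: [[0.977, 0.214, 0.002], [0.214, -0.977, -0.0], [0.002, 0.001, -1.0]]
contact_force: [1.0, 0.2, -0.2]
grip_width: 0.0201
grasp_force: 0.0
```

```bash
python3 - <<'E'
from h import *
s=st(); a0=.186; g=s["ee_pos"][2]*1000+18.7
f=lambda a:np.array([-95*np.cos(a)+32*np.sin(a),95*np.sin(a)+32*np.cos(a)])
for a in (.3,.45,.6,.75,.9,1.05,1.2,1.35,1.5,1.6):
    d=f(a)-f(a0); print(a,(np.r_[d[0]*np.cos(np.radians(12.4)),d[0]*np.sin(np.radians(12.4)),d[1]]/10).round(2))
E
```

```text
t 2.6 tcp [569.4  -1.  147.9] yawX 12.36 tilt [ 0.002 -0.   ] F [ 1.   0.2 -0.2] M [-0.04  0.03  0.01] w 20.1 gf 0.0 q [-4. 20. 91.  0. 69. 73.]
0.3 [0.6  0.13 0.96]
0.45 [1.55 0.34 2.11]
0.6 [2.65 0.58 3.1 ]
0.75 [3.88 0.85 3.92]
0.9 [5.22 1.15 4.53]
1.05 [6.63 1.46 4.93]
1.2 [8.09 1.78 5.11]
1.35 [9.56 2.1  5.07]
1.5 [11.    2.42  4.8 ]
1.6 [11.94  2.62  4.5 ]
```

```bash
python3 - <<'E'
from h import *
o=[]
for n in("scene","top"):
    p,d=grab_frame(n); p=p[:,:,::-1]; np.save(f"pics/{n}1.npy",d); cv2.imwrite(f"pics/{n}1.png",p)
    u,v=proj(n,np.array([.5694,-.001,.1479])); print(n,u,v)
    u,v=int(u),int(v); a=p[max(0,v-75):v+75,u-65:u+65]; o.append(cv2.resize(a,(390,3*a.shape[0])))
h=min(len(i) for i in o); cv2.imwrite("pics/c2.png",np.hstack([i[:h] for i in o]))
E
```

```text
scene 281.7724059989322 195.20597095439874
top 278.44321652810333 200.45418723860502
```

View pics/c2.png

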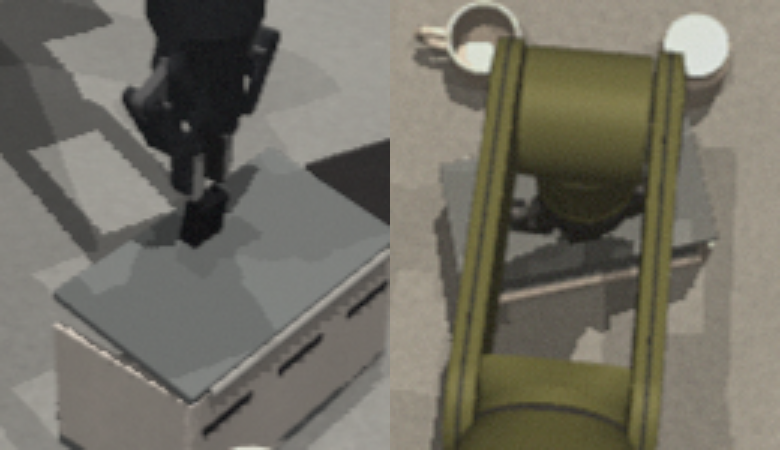

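The left half shows the fingertips at crop (195,190), sitting just above the pull's top at (205,200), so the grip closed on air. I'll check the tip height in the depth data.

```bash
python3 - <<'E'
from h import *
st()
d=np.load("pics/scene1.npy"); P=cloud("scene",d); d0=np.load("pics/scene0.npy")
for r in range(170,206,2): 
    print(r,[(tuple((P[r,c]*1000).round().astype(int)),int(1000*(d0[r,c]-d[r,c]))) for c in (272,276,280,284,288,292)])
E
```

```text
t 2.7 tcp [569.   -0.9 147.4] yawX 12.36 tilt [ 0.002 -0.   ] F [-0.1  0.2  0.6] M [-0.02 -0.05  0.03] w 20.1 gf 0.0 q [-4. 20. 91.  0. 69. 73.]
170 [((np.int64(589), np.int64(-41), np.int64(236)), 426), ((np.int64(591), np.int64(-33), np.int64(234)), 425), ((np.int64(587), np.int64(-21), np.int64(227)), 412), ((np.int64(583), np.int64(-8), np.int64(220)), 400), ((np.int64(573), np.int64(10), np.int64(208)), 372), ((np.int64(579), np.int64(16), np.int64(209)), 379)]
172 [((np.int64(310), np.int64(167), np.int64(3)), -1320), ((np.int64(590), np.int64(-33), np.int64(229)), 412), ((np.int64(582), np.int64(-17), np.int64(218)), 393), ((np.int64(582), np.int64(-7), np.int64(214)), 388), ((np.int64(573), np.int64(11), np.int64(203)), 363), ((np.int64(580), np.int64(16), np.int64(204)), 368)]
174 [((np.int64(318), np.int64(162), np.int64(2)), 2), ((np.int64(575), np.int64(-21), np.int64(211)), 378), ((np.int64(580), np.int64(-15), np.int64(212)), 378), ((np.int64(583), np.int64(-7), np.int64(210)), 376), ((np.int64(572), np.int64(12), np.int64(197)), 356), ((np.int64(578), np.int64(18), np.
[... 4054 characters left out ...]
, np.int64(137)), 3), ((np.int64(583), np.int64(16), np.int64(136)), 3)]
202 [((np.int64(567), np.int64(-25), np.int64(139)), 2), ((np.int64(572), np.int64(-18), np.int64(139)), 0), ((np.int64(574), np.int64(-9), np.int64(137)), 1), ((np.int64(577), np.int64(-1), np.int64(135)), -1), ((np.int64(583), np.int64(5), np.int64(136)), 1), ((np.int64(586), np.int64(13), np.int64(134)), -2)]
204 [((np.int64(571), np.int64(-27), np.int64(137)), -2), ((np.int64(576), np.int64(-21), np.int64(138)), 0), ((np.int64(579), np.int64(-13), np.int64(136)), 0), ((np.int64(583), np.int64(-5), np.int64(135)), 3), ((np.int64(586), np.int64(3), np.int64(133)), -1), ((np.int64(591), np.int64(9), np.int64(134)), 0)]
```

```bash
python3 - <<'E'
from h import *
p,d=grab_frame("scene"); d1=np.load("pics/scene1.npy"); d0=np.load("pics/scene0.npy")
st()
for dd in(d1,d):
    P=cloud("scene",dd); m=(dd>0)&(d0-dd>.03)&(P[...,2]<.25)&(abs(P[...,0]-.57)<.06)&(abs(P[...,1])<.08)
    q=P[m]; k=np.argsort(q[:,2])[:12]; print(m.sum(),(q[k]*1000).round().astype(int).tolist())
E
```

```text
t 2.75 tcp [568.8  -0.9 147.2] yawX 12.36 tilt [ 0.001 -0.   ] F [ 0.2 -0.2  0.3] M [ 0.06 -0.01  0.01] w 20.0 gf 0.0 q [-4. 20. 91. -0. 69. 73.]
644 [[563, 12, 180], [570, 11, 181], [571, -15, 182], [575, -16, 183], [571, -17, 183], [577, -15, 184], [569, 9, 184], [568, -18, 185], [579, -14, 185], [577, 13, 185], [574, 13, 185], [577, 18, 185]]
646 [[570, 11, 182], [565, 10, 182], [574, -15, 182], [570, -17, 183], [568, 10, 183], [577, -15, 183], [564, 10, 184], [574, 11, 184], [576, 19, 184], [577, 13, 184], [568, 13, 185], [573, 14, 185]]
```

Request:
{"method": "move_arm", "body": {"deltas": [{"twist": [0, 0, 0], "linear": [0.1, 0.4, 0], "grip": 6}, {"twist": [0, 0, 0], "linear": [0.1, 0.4, 0], "grip": 6}, {"twist": [0, 0, 0], "linear": [0.1, 0.4, 0], "grip": 6}, {"twist": [0, 0, 0], "linear": [0.1, 0.4, -0.7], "grip": 6}, {"twist": [0, 0, 0], "linear": [0.1, 0.4, -1.5], "grip": 6}]}}

```text
time: 3.17
ee_pos: [0.5701, 0.0031, 0.1316]
tcp_rot: [[0.977, 0.214, 0.001], [0.214, -0.977, -0.0], [0.001, 0.0, -1.0]]
contact_force: [-0.2, 0.9, -0.4]
grip_width: 0.0598
grasp_force: 0.0
```

Request:
{"method": "move_arm", "body": {"deltas": [{"twist": [0, 0, 0], "linear": [0, 0, -0.4], "grip": 6}, {"twist": [0, 0, 0], "linear": [0, 0, -0.8], "grip": 6}, {"twist": [0, 0, 0], "linear": [0, 0, -1.2], "grip": 6}, {"twist": [0, 0, 0], "linear": [0, 0, -1.2], "grip": 6}]}}

```text
time: 3.5
ee_pos: [0.5687, 0.0032, 0.1183]
tcp_rot: [[0.977, 0.214, -0.002], [0.214, -0.977, 0.0], [-0.002, -0.001, -1.0]]
contact_force: [-0.9, 1.0, -1.2]
grip_width: 0.0599
grasp_force: 0.0
```

```bash
python3 - <<'E'
from h import *
p,d=grab_frame("scene"); d0=np.load("pics/scene0.npy")
st()
for dd in(d,):
    P=cloud("scene",dd); m=(dd>0)&(d0-dd>.03)&(P[...,2]<.25)&(abs(P[...,0]-.57)<.06)&(abs(P[...,1])<.08)
    q=P[m]; k=np.argsort(q[:,2])[:12]; print(m.sum(),(q[k]*1000).round().astype(int).tolist())
E
```

```text
t 3.55 tcp [569.    3.1 118.9] yawX 12.36 tilt [-0.001  0.   ] F [-0.8 -0.4  0.8] M [ 0.   -0.01 -0.  ] w 60.1 gf 0.0 q [-4. 21. 93. -0. 66. 74.]
1141 [[569, 37, 158], [582, -31, 158], [554, 32, 159], [574, -32, 159], [564, 33, 159], [572, 37, 159], [560, 33, 159], [565, 34, 160], [584, -30, 160], [587, -27, 160], [568, 35, 160], [571, 32, 161]]
```

Request:
{"method": "move_arm", "body": {"deltas": [{"twist": [0, 0, 0], "linear": [0.1, 0, -0.5], "grip": 6}, {"twist": [0, 0, 0], "linear": [0.1, 0, -1.1], "grip": 6}, {"twist": [0, 0, 0], "linear": [0.1, 0, -1.1], "grip": 2}, {"twist": [0, 0, 0], "linear": [0.1, 0, -1.1], "grip": 2}, {"twist": [0, 0, 0], "linear": [0.1, 0, -1.1], "grip": 2}]}}

```text
time: 3.97
ee_pos: [0.5703, 0.003, 0.1085]
tcp_rot: [[0.977, 0.214, -0.0], [0.214, -0.977, -0.0], [-0.001, 0.0, -1.0]]
contact_force: [-0.1, -0.3, -2.4]
grip_width: 0.0292
grasp_force: 60.0
```

Request:
{"method": "move_arm", "body": {"deltas": [{"twist": [0, 0, 0], "linear": [0, 0, 0], "grip": 2}, {"twist": [0, 0, 0], "linear": [0, 0, 0], "grip": 2}, {"twist": [0, 0, 0], "linear": [0, 0, 0], "grip": 2}, {"twist": [0, 0, 0], "linear": [0, 0, 0], "grip": 2}]}}

```text
time: 4.3
ee_pos: [0.5703, 0.003, 0.1085]
tcp_rot: [[0.977, 0.214, -0.0], [0.214, -0.977, -0.0], [-0.0, 0.0, -1.0]]
contact_force: [-1.0, -1.4, -1.8]
grip_width: 0.0289
grasp_force: 60.1
```

Request:
{"method": "move_arm", "body": {"deltas": [{"twist": [0, 0, 0], "linear": [0.3, 0.06, 0.5], "grip": 2}, {"twist": [0, 0, 0], "linear": [0.6, 0.13, 0.96], "grip": 2}, {"twist": [0, 0, 0], "linear": [1.05, 0.23, 1.55], "grip": 2}, {"twist": [0, 0, 0], "linear": [1.55, 0.34, 2.11], "grip": 2}, {"twist": [0, 0, 0], "linear": [2.1, 0.46, 2.6], "grip": 2}]}}

```text
time: 4.72
ee_pos: [0.5901, 0.0074, 0.1343]
tcp_rot: [[0.977, 0.214, -0.004], [0.214, -0.977, -0.001], [-0.004, -0.0, -1.0]]
contact_force: [-1.5, -3.9, -11.4]
grip_width: 0.0289
grasp_force: 59.9
```

Request:
{"method": "move_arm", "body": {"deltas": [{"twist": [0, 0, 0], "linear": [0.55, 0.12, 0.5], "grip": 2}, {"twist": [0, 0, 0], "linear": [1.15, 0.25, 0.92], "grip": 2}, {"twist": [0, 0, 0], "linear": [1.78, 0.39, 1.32], "grip": 2}, {"twist": [0, 0, 0], "linear": [2.4, 0.54, 1.65], "grip": 2}, {"twist": [0, 0, 0], "linear": [3.12, 0.69, 1.93], "grip": 2}]}}

```text
time: 5.13
ee_pos: [0.6217, 0.0144, 0.1541]
tcp_rot: [[0.977, 0.214, -0.003], [0.214, -0.977, -0.001], [-0.003, 0.0, -1.0]]
contact_force: [-4.9, -4.6, -9.5]
grip_width: 0.029
grasp_force: 59.8
```

```bash
python3 -c "
from h import *
st()"
```

```text
t 5.13 tcp [621.7  14.4 154.1] yawX 12.37 tilt [-0.003 -0.001] F [-4.9 -4.6 -9.5] M [-0.81  1.23 -0.01] w 29.0 gf 59.8 q [-3. 23. 84. -0. 73. 75.]
```

Request:
{"method": "move_arm", "body": {"deltas": [{"twist": [0, 0, 0], "linear": [0.7, 0.15, 0.22], "grip": 2}, {"twist": [0, 0, 0], "linear": [1.41, 0.31, 0.4], "grip": 2}, {"twist": [0, 0, 0], "linear": [2.13, 0.47, 0.5], "grip": 2}, {"twist": [0, 0, 0], "linear": [2.87, 0.63, 0.58], "grip": 2}, {"twist": [0, 0, 0], "linear": [3.6, 0.79, 0.58], "grip": 2}]}}

```text
time: 5.55
ee_pos: [0.6576, 0.0223, 0.1607]
tcp_rot: [[0.977, 0.214, -0.003], [0.214, -0.977, -0.001], [-0.003, 0.0, -1.0]]
contact_force: [-6.7, -4.2, -4.7]
grip_width: 0.0288
grasp_force: 59.4
```

Request:
{"method": "move_arm", "body": {"deltas": [{"twist": [0, 0, 0], "linear": [0.74, 0.16, -0.04], "grip": 2}, {"twist": [0, 0, 0], "linear": [1.46, 0.32, -0.15], "grip": 2}, {"twist": [0, 0, 0], "linear": [2.18, 0.48, -0.31], "grip": 2}, {"twist": [0, 0, 0], "linear": [2.6, 0.57, -0.42], "grip": 2}, {"twist": [0, 0, 0], "linear": [2.6, 0.57, -0.42], "grip": 2}]}}

```text
time: 5.97
ee_pos: [0.6855, 0.0285, 0.1571]
tcp_rot: [[0.977, 0.214, 0.001], [0.214, -0.977, 0.0], [0.001, 0.0, -1.0]]
contact_force: [-3.9, -3.5, -4.3]
grip_width: 0.0289
grasp_force: 59.4
```

```bash
python3 -c "
from h import *
st()"
```

```text
t 5.97 tcp [685.5  28.5 157.1] yawX 12.38 tilt [0.001 0.   ] F [-3.9 -3.5 -4.3] M [-0.54  0.98  0.12] w 28.9 gf 59.4 q [-1. 28. 75.  0. 77. 76.]
```

Request:
{"method": "move_arm", "body": {"deltas": [{"twist": [0, 0, 0], "linear": [0, 0, 0], "grip": 6}, {"twist": [0, 0, 0], "linear": [0, 0, 0], "grip": 6}, {"twist": [0, 0, 0], "linear": [0, 0, 0], "grip": 6}, {"twist": [0, 0, 0], "linear": [0, 0, 3], "grip": 6}, {"twist": [0, 0, 0], "linear": [0, 0, 7], "grip": 6}]}}

```text
time: 6.38
ee_pos: [0.6831, 0.029, 0.2232]
tcp_rot: [[0.977, 0.214, -0.006], [0.214, -0.977, 0.001], [-0.005, -0.002, -1.0]]
contact_force: [0.2, -0.2, 0.4]
grip_width: 0.0598
grasp_force: 0.0
```

Request:
{"method": "move_arm", "body": {"deltas": [{"twist": [0, 0, 0], "linear": [0, 0, 3.5], "grip": 6}, {"twist": [0, 0, 0], "linear": [0, 0, 7], "grip": 6}, {"twist": [0, 0, 0], "linear": [-2, 3.6, 7], "grip": 6}, {"twist": [0, 0, 0], "linear": [-4, 7, 7], "grip": 6}, {"twist": [0, 0, 0], "linear": [-6, 10.5, 7], "grip": 6}]}}

```text
time: 6.8
ee_pos: [0.6261, 0.1345, 0.2985]
tcp_rot: [[0.977, 0.212, 0.007], [0.212, -0.977, 0.002], [0.007, -0.001, -1.0]]
contact_force: [0.4, 0.7, 0.1]
grip_width: 0.06
grasp_force: 0.0
```

Request:
{"method": "move_arm", "body": {"deltas": [{"twist": [0, 0, 0], "linear": [-2, 3.6, 0], "grip": 6}, {"twist": [0, 0, 0], "linear": [-4, 7, 0], "grip": 6}, {"twist": [0, 0, 0], "linear": [-6, 10.5, 0], "grip": 6}, {"twist": [0, 0, 0], "linear": [-8, 14, 0], "grip": 6}, {"twist": [0, 0, 0], "linear": [-8, 15, 0], "grip": 6}]}}

```text
time: 7.22
ee_pos: [0.5414, 0.2893, 0.2979]
tcp_rot: [[0.976, 0.219, 0.001], [0.219, -0.976, 0.006], [0.003, -0.005, -1.0]]
contact_force: [1.3, -1.1, -0.4]
grip_width: 0.0599
grasp_force: 0.0
```

```bash
python3 - <<'E'
from h import *
st(); o=[]
for n in("scene","top"):
    p,d=grab_frame(n); p=p[:,:,::-1]; np.save(f"pics/{n}2.npy",d); cv2.imwrite(f"pics/{n}2.png",p)
    o.append(p[60:340] if n=="scene" else p[80:360])
a=cv2.resize(np.hstack([o[0][:,190:470],o[1][:,120:410]]),None,fx=1.4,fy=1.4); print(a.shape); cv2.imwrite("pics/c3.png",a)
E
```

```text
t 7.22 tcp [541.4 289.3 297.9] yawX 12.67 tilt [0.001 0.006] F [ 1.3 -1.1 -0.4] M [-0.03 -0.   -0.05] w 59.9 gf 0.0 q [ 24.  17.  72.   0.  90. 101.]
(392, 798, 3)
```

View pics/c3.png

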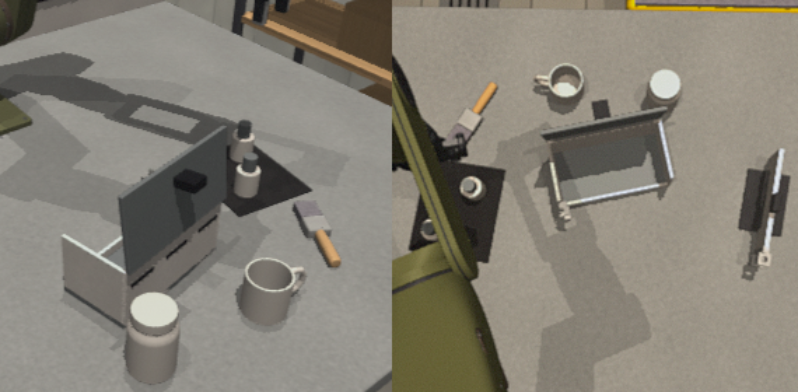

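The view shows the cover standing almost upright with its pull to the back, the cabinet empty, and both bottles in place. The upper pin is at crop (565,212) in the top half. I'll measure the cabinet accurately now.

```bash
cat > m2.py <<'E'
from h import *
def fitline(q):
    vx,vy,x0,y0=cv2.fitLine((q[:,:2]*1000).astype(np.float32),cv2.DIST_HUBER,0,.01,.01).ravel(); return np.degrees(np.arctan2(vy,vx)),np.array([x0,y0]),np.array([vx,vy])
yw=np.radians(12.4); C=np.array([.62,0.0,0]) 
for n in("top","scene"):
    d=np.load(f"pics/{n}2.npy"); P=cloud(n,d); P[d==0]=9
    c,s=np.cos(yw),np.sin(yw); 
    # approx cabinet origin from hinge-based estimate
    O=np.array([.6345,.0165]) if 0 else np.array([.627,.0])
    X=(P[...,0]-O[0])*c+(P[...,1]-O[1])*s; Y=-(P[...,0]-O[0])*s+(P[...,1]-O[1])*c; Z=P[...,2]
    for nm,m in (("wall+y",(abs(Y-113)<1) ),):pass
    for sg in(1,-1):
        m=(abs(Y-sg*.113)<.02)&(abs(Z-.110)<.006)&(X>-.075)&(X<.045)
        q=P[m]
        if len(q)<15: print(n,sg,"few",len(q)); continue
        a,p0,v=fitline(q); print(n,"side",sg,len(q),"ang",round(a,2),"Y mean",np.median(Y[m]).round(4),"X rng",np.percentile(X[m],[1,99]).round(4),"z",np.median(Z[m]).round(4))
    m=(abs(X+.06)<.02)&(abs(Z-.026)<.006)&(abs(Y)<.1); 
    if m.sum()>20:
        a,p0,v=fitline(P[m]); print(n,"sill",m.sum(),"ang",round(a,2),"X",np.percentile(X[m],[5,50,95]).round(4))
    m=(Z>.125)&(abs(Y)<.13)&(X>0.0)&(X<.14)
    q=np.c_[X[m],Y[m],Z[m]]; w=abs(q[:,0]-.055)<.03
    if w.sum()>50:
        A=np.c_[q[:,1:],np.ones(len(q))]
        for _ in range(8):
            k=np.linalg.lstsq(A[w],q[w,0],rcond=None)[0]; r=q[:,0]-A@k; w=abs(r)<.004
        print(n,"cover x=",k.round(4),w.sum(),"angle",np.pi/2+np.arctan(k[1]),"Yrng",np.percentile(q[w,1],[1,99]).round(4),"ztop",np.percentile(q[w,2],99.5).round(4))
        b=r>.03; print("pull",b.sum(),"X",np.percentile(q[b,0],[2,50,98]).round(4),"Y",np.percentile(q[b,1],[2,50,98]).round(4),"Z",np.percentile(q[b,2],[2,50,98]).round(4))
    m=(abs(X+.077)<.02)&(abs(Y-.112)<.02)&(Z>.075); 
    if m.sum(): print(n,"pin",m.sum(),"X",np.percentile(X[m],[2,50,98]).round(4),"Y",np.percentile(Y[m],[2,50,98]).round(4),"Z",np.percentile(Z[m],[2,50,98]).round(4))
    for bx,by in((.546,.29),(.459,.365)):
        b=(np.hypot(P[...,0]-bx,P[...,1]-by)<.05)&(Z>.074)&(Z<.092); 
        if b.sum()>10: print(n,"cap",b.sum(),(P[b].mean(0)*1000).round(1),cv2.minEnclosingCircle((P[b][:,:2]*1000).astype(np.float32)))
E
python3 m2.py
```

```text
top side 1 116 ang 8.91 Y mean 0.1261 X rng [-0.0724  0.0325] z 0.1094
top side -1 88 ang 12.74 Y mean -0.0984 X rng [-0.0732  0.0321] z 0.1086
top cover x= [0.0125 0.2008 0.0006] 118 angle 1.7689691252486335 Yrng [-0.099   0.1252] ztop 0.2203Traceback (most recent call last):
  File "m2.py", line 27, in <module>
    b=r>.03; print("pull",b.sum(),"X",np.percentile(q[b,0],[2,50,98]).round(4),"Y",np.percentile(q[b,1],[2,50,98]).round(4),"Z",np.percentile(q[b,2],[2,50,98]).round(4))
                                      ~~~~~~~~~~~~~^^^^^^^^^^^^^^^^^^
    return _quantile_unchecked(
        a, q, axis, out, overwrite_input, method, keepdims, weights)
    return _ureduce(a,
                    func=_quantile_ureduce_func,
    ...<5 lines>...
                    overwrite_input=overwrite_input,
                    method=method)
    r = func(a, **kwargs)
    result = _quantile(arr,
                       quantiles=q,
    ...<2 lines>...
                       out=out,
                       weights=wgt)
    slices_having_nans = np.isnan(arr[-1, ...])
                                  ~~~^^^^^^^^^
IndexError: index -1 is out of bounds for axis 0 with size 0
```

```bash
sed -i 's/np.array(\[.627,.0\])/np.array([.624,.0136])/; s/    b=r>.03; print/    b=r>.03\n        if b.sum()>5: print/' m2.py; sed -i 's/^    b=r>.03$/        b=r>.03/; s/^        b=r>.03$/        b=r>.03/; s/^ *b=r>.03$/        b=r>.03/' m2.py; python3 m2.py
```

```text
top side 1 102 ang 10.78 Y mean 0.1125 X rng [-0.0727  0.0313] z 0.1093
top side -1 101 ang 14.22 Y mean -0.1118 X rng [-0.0731  0.0337] z 0.1086
top cover x= [1.130e-02 2.045e-01 1.000e-04] 116 angle 1.772488479104443 Yrng [-0.1129  0.1114] ztop 0.2203
top pin 51 X [-0.0965 -0.0833 -0.0589] Y [0.1019 0.1115 0.1161] Z [0.0814 0.1042 0.1124]
top cap 72 [544.5 289.   80.6] ((544.9553833007812, 289.7008056640625), 13.038186073303223)
top cap 69 [456.9 364.5  80.9] ((456.97216796875, 364.78460693359375), 13.059318542480469)
scene 1 few 5
scene side -1 240 ang 12.31 Y mean -0.1127 X rng [-0.0735  0.0403] z 0.1104
scene cover x= [ 0.002  -0.1374  0.0572] 3606 angle 1.4342190838939837 Yrng [-0.1148  0.1144] ztop 0.2375
pull 108 X [0.0574 0.0633 0.0662] Y [-0.0136 -0.0017  0.0148] Z [0.2062 0.2154 0.2211]
scene cap 76 [549.3 288.5  81.5] ((546.7752075195312, 290.8014221191406), 14.120283126831055)
scene cap 64 [462.2 363.9  80.9] ((460.64459228515625, 367.899169921875), 14.953636169433594)
```

```bash
sed -i 's/np.array(\[.624,.0136\])/np.array([.5975,.0077])/; s/(X>0.0)&(X<.14)/(X>0.0)\&(X<.16)/; s/abs(q\[:,0\]-.055)/abs(q[:,0]-.06)/; s/(X>-.075)&(X<.045)/(X>-.09)\&(X<.045)/' m2.py
cat >> m2.py <<'E'
    m=(abs(Y)<.1)&(abs(X-.061)<.02)&(Z>.03)&(Z<.09)
    if n=="scene": a,p0,v=fitline(P[m]); print("back face X",np.median(X[m]),a,m.sum())
    m=(abs(X)<.055)&(abs(Y+.116)<.02)&(Z>.03)&(Z<.09)
    if n=="scene": a,p0,v=fitline(P[m]); print("-y face Y",np.median(Y[m]),a,m.sum())
E
python3 m2.py
```

```text
top side 1 90 ang 11.95 Y mean 0.1134 X rng [-0.0774  0.043 ] z 0.1091
top side -1 86 ang 12.21 Y mean -0.1123 X rng [-0.061   0.0429] z 0.1091
top sill 148 ang -77.4 X [-0.0622 -0.0592 -0.0563]
top cover x= [-0.0019 -0.1022  0.0697] 609 angle 1.4689640307936191 Yrng [-0.1133  0.1142] ztop 0.2381
pull 57 X [0.0778 0.0838 0.0897] Y [-0.0132  0.0011  0.0152] Z [0.2136 0.2172 0.2209]
top pin 68 X [-0.0895 -0.0757 -0.0583] Y [0.1007 0.109  0.1163] Z [0.0809 0.0877 0.1106]
top cap 72 [544.5 289.   80.6] ((544.9553833007812, 289.7008056640625), 13.038186073303223)
top cap 69 [456.9 364.5  80.9] ((456.97216796875, 364.78460693359375), 13.059318542480469)
scene 1 few 2
scene side -1 221 ang 12.38 Y mean -0.1126 X rng [-0.0601  0.0441] z 0.1104
scene sill 81 ang -77.67 X [-0.0608 -0.0565 -0.0538]
scene cover x= [ 0.002  -0.1374  0.0844] 3606 angle 1.4342190838939832 Yrng [-0.1148  0.1145] ztop 0.2375
pull 108 X [0.0845 0.0904 0.0934] Y [-0.0136 -0.0016  0.0148] Z [0.2062 0.2154 0.2211]
scene pin 24 X [-0.0891 -0.0841 -0.0744] Y [0.1029 0.1115 0.1181] Z [0.0863 0.0894 0.1053]
scene cap 76 [549.3 288.5  81.5] ((546.7752075195312, 290.8014221191406), 14.120283126831055)
scene cap 64 [462.2 363.9  80.9] ((460.64459228515625, 367.899169921875), 14.953636169433594)
back face X 0.0608283499166079 -77.6313 1083
-y face Y -0.11350494463176332 12.294904 853
```

Request:
{"method": "move_arm", "body": {"deltas": [{"twist": [0, 0, 0], "linear": [0.2, 0, -3.5], "grip": 5}, {"twist": [0, 0, 0], "linear": [0.4, 0, -7], "grip": 5}, {"twist": [0, 0, 0], "linear": [0.4, 0, -11], "grip": 5}, {"twist": [0, 0, 0], "linear": [0.4, 0, -15], "grip": 5}, {"twist": [0, 0, 0], "linear": [0.4, 0, -17], "grip": 5}]}}

```text
time: 7.73
ee_pos: [0.5477, 0.2807, 0.1214]
tcp_rot: [[0.977, 0.213, -0.004], [0.213, -0.977, -0.002], [-0.005, 0.001, -1.0]]
contact_force: [-0.3, -0.5, -0.1]
grip_width: 0.0504
grasp_force: 0.0
```

```bash
cat > tip.py <<'E'
from h import *
import sys
st()
for n in("scene","top"):
    p,d=grab_frame(n); d0=np.load(f"pics/{n}0.npy"); P=cloud(n,d); s=status.state()["ee_pos"]
    z0=float(sys.argv[1])/1000
    m=(d>0)&(d0-d>.02)&(P[...,2]>z0)&(P[...,2]<.3)&(abs(P[...,0]-s[0])<.07)&(abs(P[...,1]-s[1])<.07)
    q=P[m]; k=np.argsort(q[:,2])[:10]; print(n,m.sum(),(q[k]*1000).round().astype(int).tolist())
    np.save(f"pics/{n}t.npy",d); cv2.imwrite(f"pics/{n}t.png",p[:,:,::-1])
    for bx,by in((.546,.29),(.459,.365)):
        b=(np.hypot(P[...,0]-bx,P[...,1]-by)<.05)&(P[...,2]>.074)&(P[...,2]<.092); 
        if b.sum()>10: print(n,"cap",b.sum(),(P[b].mean(0)*1000).round(1),cv2.minEnclosingCircle((P[b][:,:2]*1000).astype(np.float32)))
E
python3 tip.py 90
```

```text
t 7.73 tcp [547.7 280.7 121.4] yawX 12.27 tilt [-0.004 -0.002] F [-0.3 -0.5 -0.1] M [-0.03  0.07 -0.  ] w 50.4 gf 0.0 q [ 23.  25.  87.  -0.  69. 101.]
scene 1439 [[560, 253, 158], [536, 306, 159], [557, 254, 159], [540, 308, 160], [550, 250, 160], [565, 255, 160], [539, 306, 160], [552, 252, 160], [545, 306, 160], [552, 306, 161]]
scene cap 73 [549.7 288.8  81.6] ((548.8062133789062, 292.20281982421875), 14.302600860595703)
top 340 [[542, 247, 162], [542, 252, 164], [547, 242, 164], [542, 249, 167], [547, 246, 167], [547, 244, 168], [544, 246, 168], [552, 241, 168], [543, 248, 173], [549, 240, 173]]
top cap 12 [547.5 279.8  79.6] ((547.95458984375, 280.0626220703125), 7.324515342712402)
top cap 57 [459.5 365.   81.1] ((458.3606262207031, 365.2520751953125), 12.399979591369629)
```

Request:
{"method": "move_arm", "body": {"deltas": [{"twist": [0, 0, 0], "linear": [-0.15, 0.9, -1], "grip": 5}, {"twist": [0, 0, 0], "linear": [-0.15, 0.95, -4], "grip": 5}, {"twist": [0, 0, 0], "linear": [-0.15, 0.95, -7], "grip": 5}, {"twist": [0, 0, 0], "linear": [-0.15, 0.95, -9.6], "grip": 5}, {"twist": [0, 0, 0], "linear": [-0.15, 0.95, -9.6], "grip": 5}]}}

```text
time: 8.25
ee_pos: [0.546, 0.2922, 0.0268]
tcp_rot: [[0.977, 0.214, -0.004], [0.214, -0.977, -0.002], [-0.004, 0.001, -1.0]]
contact_force: [-0.7, -0.2, -0.7]
grip_width: 0.0501
grasp_force: 0.0
```

Request:
{"method": "move_arm", "body": {"deltas": [{"twist": [0, 0, 0], "linear": [0, 0, 0], "grip": 2}, {"twist": [0, 0, 0], "linear": [0, 0, 0], "grip": 2}, {"twist": [0, 0, 0], "linear": [0, 0, 0], "grip": 2}, {"twist": [0, 0, 0], "linear": [0, 0, 0], "grip": 2}, {"twist": [0, 0, 0], "linear": [0, 0, 0], "grip": 2}]}}

```text
time: 8.67
ee_pos: [0.5495, 0.2937, 0.0321]
tcp_rot: [[0.977, 0.214, 0.005], [0.214, -0.977, 0.002], [0.006, -0.001, -1.0]]
contact_force: [0.5, 0.2, 6.8]
grip_width: 0.0236
grasp_force: 59.6
```

```bash
python3 -c "
from h import *
st()"
```

```text
t 8.67 tcp [549.5 293.7  32.1] yawX 12.36 tilt [0.005 0.002] F [0.5 0.2 6.8] M [ 0.06 -0.09 -0.01] w 23.6 gf 59.6 q [ 24.  30.  92.  -0.  57. 102.]
```

Request:
{"method": "move_arm", "body": {"deltas": [{"twist": [0, 0, 0], "linear": [0, 0, 1.5], "grip": 2}, {"twist": [0, 0, 0], "linear": [0, 0, 4], "grip": 2}, {"twist": [0, 0, 0], "linear": [0, 0, 8], "grip": 2}, {"twist": [0, 0, 0], "linear": [0, 0, 12], "grip": 2}, {"twist": [0, 0, 0], "linear": [0, 0, 15], "grip": 2}]}}

```text
time: 9.08
ee_pos: [0.5478, 0.2931, 0.1831]
tcp_rot: [[0.977, 0.214, 0.003], [0.214, -0.977, 0.001], [0.003, -0.001, -1.0]]
contact_force: [1.1, 1.4, -1.4]
grip_width: 0.024
grasp_force: 59.1
```

```bash
python3 tip.py 60; python3 - <<'E'
from h import *
for n in("scene","top"):
    d=np.load(f"pics/{n}t.npy"); d0=np.load(f"pics/{n}0.npy"); P=cloud(n,d)
    m=(d>0)&(np.hypot(P[...,0]-.549,P[...,1]-.292)<.035)&(P[...,2]>.06)
    q=P[m]; zz=q[:,2]*1000
    for a in range(60,260,10):
        w=(zz>=a)&(zz<a+10)
        if w.sum()>5: print(n,a,w.sum(),"x",(np.percentile(q[w,0],[3,97])*1000).round(),"y",(np.percentile(q[w,1],[3,97])*1000).round())
p=cv2.imread("pics/scenet.png"); cv2.imwrite("pics/c4.png",cv2.resize(p[60:220,300:460],None,fx=3,fy=3))
E
```

```text
t 9.08 tcp [547.8 293.1 183.1] yawX 12.36 tilt [0.003 0.001] F [ 1.1  1.4 -1.4] M [-0.   -0.12  0.02] w 24.0 gf 59.1 q [ 24.  22.  82.   0.  76. 102.]
scene 1113 [[550, 274, 158], [565, 293, 158], [558, 283, 158], [564, 290, 158], [540, 271, 159], [546, 271, 159], [564, 287, 159], [548, 272, 160], [557, 277, 160], [533, 275, 160]]
scene cap 52 [463.  361.8  81.1] ((460.708740234375, 363.2264709472656), 12.58535385131836)
top 192 [[545, 271, 162], [552, 271, 163], [533, 274, 168], [562, 276, 168], [546, 270, 169], [527, 284, 169], [538, 272, 170], [527, 281, 172], [530, 276, 172], [548, 269, 172]]
top cap 73 [457.1 364.1  80.8] ((457.4654846191406, 364.95977783203125), 13.21103286743164)
scene 150 11 x [535. 565.] y [271. 292.]
scene 160 66 x [533. 566.] y [269. 299.]
scene 170 68 x [537. 566.] y [270. 298.]
scene 180 69 x [532. 566.] y [270. 298.]
scene 190 78 x [533. 567.] y [270. 298.]
scene 200 119 x [528. 566.] y [271. 306.]
scene 210 30 x [540. 560.] y [276. 306.]
scene 220 52 x [549. 564.] y [269. 314.]
scene 230 75 x [546. 564.] y [268. 310.]
scene 240 64 x [546. 565.] y [268. 313.]
scene 250 53 x [545. 565.] y [268. 317.]
top 160 7 x [528. 560.] y [270. 283.]
top 170 15 x [526. 554.] y [270. 283.]
top 180 17 x [528. 555.] y [270. 282.]
top 190 11 x [529. 556.] y [271. 279.]
top 200 24 x [529. 554.] y [270. 282.]
top 210 25 x [529. 552.] y [272. 282.]
top 220 6 x [537. 544.] y [277. 283.]
top 240 6 x [543. 549.] y [267. 281.]
```

View pics/c4.png

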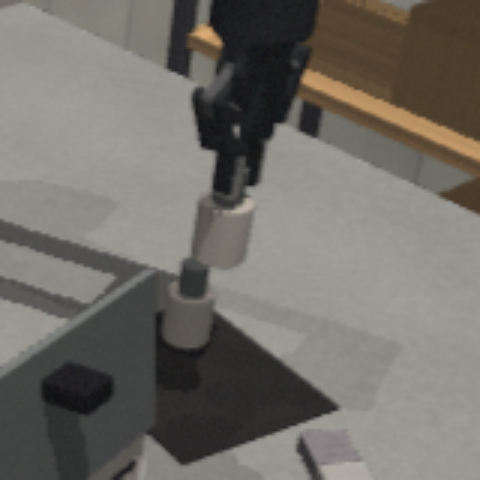

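Request:
{"method": "move_arm", "body": {"deltas": [{"twist": [0, 0, 0], "linear": [0.2, -2.5, 0.5], "grip": 2}, {"twist": [0, 0, 0], "linear": [0.4, -5.5, 0.5], "grip": 2}, {"twist": [0, 0, 0], "linear": [0.7, -8.5, 0.5], "grip": 2}, {"twist": [0, 0, 0], "linear": [0.9, -11.5, 0.5], "grip": 2}, {"twist": [0, 0, 0], "linear": [1.1, -14.5, 0.5], "grip": 2}]}}

```text
time: 9.6
ee_pos: [0.5571, 0.1464, 0.1836]
tcp_rot: [[0.977, 0.215, -0.002], [0.215, -0.977, -0.0], [-0.002, -0.0, -1.0]]
contact_force: [0.5, -0.4, -1.5]
grip_width: 0.0238
grasp_force: 59.2
```

Request:
{"method": "move_arm", "body": {"deltas": [{"twist": [0, 0, 0], "linear": [0.2, -3, 0], "grip": 2}, {"twist": [0, 0, 0], "linear": [0.4, -6, 0], "grip": 2}, {"twist": [0, 0, 0], "linear": [0.7, -8, 0], "grip": 2}, {"twist": [0, 0, 0], "linear": [0.7, -9, 0], "grip": 2}, {"twist": [0, 0, 0], "linear": [0.7, -9, 0], "grip": 2}]}}

```text
time: 10.02
ee_pos: [0.5645, 0.0558, 0.1838]
tcp_rot: [[0.977, 0.211, -0.002], [0.211, -0.977, -0.001], [-0.002, 0.0, -1.0]]
contact_force: [-0.5, -0.2, -1.5]
grip_width: 0.0235
grasp_force: 59.2
```

Request:
{"method": "move_arm", "body": {"deltas": [{"twist": [0, 0, 0], "linear": [0, 0, 0], "grip": 2}]}}

```text
time: 10.1
ee_pos: [0.5646, 0.0581, 0.184]
tcp_rot: [[0.977, 0.213, -0.001], [0.213, -0.977, 0.001], [-0.001, -0.001, -1.0]]
contact_force: [0.2, -0.4, -1.5]
grip_width: 0.0239
grasp_force: 59.2
```

Now down to a reading of 37 mm.

Request:
{"method": "move_arm", "body": {"deltas": [{"twist": [0, 0, 0], "linear": [0, 0, -3], "grip": 2}, {"twist": [0, 0, 0], "linear": [0, 0, -6], "grip": 2}, {"twist": [0, 0, 0], "linear": [0, 0, -9.5], "grip": 2}, {"twist": [0, 0, 0], "linear": [0, 0, -12.5], "grip": 2}, {"twist": [0, 0, 0], "linear": [0, 0, -14], "grip": 2}]}}

```text
time: 10.52
ee_pos: [0.562, 0.0597, 0.0408]
tcp_rot: [[0.976, 0.216, -0.006], [0.216, -0.976, 0.001], [-0.006, -0.002, -1.0]]
contact_force: [-1.1, 0.5, -1.5]
grip_width: 0.0235
grasp_force: 59.2
```

Request:
{"method": "move_arm", "body": {"deltas": [{"twist": [0, 0, 0], "linear": [0, 0, -0.2], "grip": 2}, {"twist": [0, 0, 0], "linear": [0, 0, -0.4], "grip": 2}, {"twist": [0, 0, 0], "linear": [0, 0, -0.6], "grip": 2}, {"twist": [0, 0, 0], "linear": [0, 0, -0.6], "grip": 2}]}}

```text
time: 10.85
ee_pos: [0.5664, 0.0585, 0.0396]
tcp_rot: [[0.977, 0.215, 0.002], [0.215, -0.977, 0.0], [0.002, 0.0, -1.0]]
contact_force: [0.2, 0.6, -0.6]
grip_width: 0.0238
grasp_force: 59.3
```

Request:
{"method": "move_arm", "body": {"deltas": [{"twist": [0, 0, 0], "linear": [0, 0, -0.15], "grip": 2}, {"twist": [0, 0, 0], "linear": [0, 0, -0.25], "grip": 2}, {"twist": [0, 0, 0], "linear": [0, 0, -0.25], "grip": 2}]}}

```text
time: 11.1
ee_pos: [0.5669, 0.0579, 0.0382]
tcp_rot: [[0.977, 0.214, 0.004], [0.214, -0.977, 0.0], [0.004, 0.001, -1.0]]
contact_force: [-0.5, 0.8, 5.3]
grip_width: 0.0237
grasp_force: 60.0
```

Request:
{"method": "move_arm", "body": {"deltas": [{"twist": [0, 0, 0], "linear": [0, 0, 0.1], "grip": 4.8}, {"twist": [0, 0, 0], "linear": [0, 0, 0.1], "grip": 4.8}, {"twist": [0, 0, 0], "linear": [0, 0, 0.1], "grip": 4.8}, {"twist": [0, 0, 0], "linear": [0, 0, 3], "grip": 4.8}, {"twist": [0, 0, 0], "linear": [0, 0, 7], "grip": 4.8}]}}

```text
time: 11.52
ee_pos: [0.5615, 0.0575, 0.1031]
tcp_rot: [[0.977, 0.214, -0.01], [0.214, -0.977, -0.0], [-0.009, -0.002, -1.0]]
contact_force: [0.7, 0.3, 0.4]
grip_width: 0.0477
grasp_force: 0.0
```

Request:
{"method": "move_arm", "body": {"deltas": [{"twist": [0, 0, 0], "linear": [0, 0, 4], "grip": 4.8}, {"twist": [0, 0, 0], "linear": [0, 0, 8], "grip": 4.8}, {"twist": [0, 0, 0], "linear": [-1.2, 3.6, 8], "grip": 4.8}, {"twist": [0, 0, 0], "linear": [-2.5, 7.2, 8], "grip": 4.8}, {"twist": [0, 0, 0], "linear": [-3.8, 10.8, 8], "grip": 4.8}]}}

```text
time: 11.93
ee_pos: [0.5277, 0.1663, 0.1874]
tcp_rot: [[0.977, 0.212, 0.003], [0.212, -0.977, 0.001], [0.003, -0.0, -1.0]]
contact_force: [0.4, -0.1, -0.7]
grip_width: 0.0479
grasp_force: 0.0
```

Request:
{"method": "move_arm", "body": {"deltas": [{"twist": [0, 0, 0], "linear": [-1.3, 3.6, 0], "grip": 4.8}, {"twist": [0, 0, 0], "linear": [-2.6, 7.2, 0], "grip": 4.8}, {"twist": [0, 0, 0], "linear": [-3.9, 10.8, 0], "grip": 4.8}, {"twist": [0, 0, 0], "linear": [-5.2, 14.4, 0], "grip": 4.8}, {"twist": [0, 0, 0], "linear": [-5.9, 16.4, 0], "grip": 4.8}]}}

```text
time: 12.35
ee_pos: [0.4664, 0.3332, 0.1861]
tcp_rot: [[0.976, 0.216, -0.001], [0.216, -0.976, 0.002], [-0.0, -0.002, -1.0]]
contact_force: [-0.3, -0.1, -0.3]
grip_width: 0.0481
grasp_force: 0.0
```

```bash
cat > see.py <<'E'
from h import *
st()
O=np.array([.59735,.0084]);c,s=np.cos(np.radians(12.35)),np.sin(np.radians(12.35))
for n in("scene","top"):
    p,d=grab_frame(n); np.save(f"pics/{n}s.npy",d); cv2.imwrite(f"pics/{n}s.png",p[:,:,::-1]); P=cloud(n,d); P[d==0]=9
    x,y,z=P[...,0],P[...,1],P[...,2]; X=(x-O[0])*c+(y-O[1])*s; Y=-(x-O[0])*s+(y-O[1])*c
    m=((z>.066)&(z<.095)&(((abs(x-.5)<.15)&(y>.17)&(y<.45))|((abs(X)<.05)&(abs(Y)<.105)))).astype(np.uint8)
    k,l,ss,cc=cv2.connectedComponentsWithStats(m)
    for i in range(1,k):
        if ss[i,4]>30: b=(l==i); t=b&(z>np.percentile(z[b],97)-.008); print(n,ss[i,4],"xy",[round(v,1) for v in cv2.minEnclosingCircle((P[t][:,:2]*1000).astype(np.float32))[0]],"cab",X[t].mean().round(3),Y[t].mean().round(3),"ztop",np.percentile(z[b],97).round(3))
E
python3 see.py
```

```text
t 12.35 tcp [466.4 333.2 186.1] yawX 12.47 tilt [-0.001  0.002] F [-0.3 -0.1 -0.3] M [-0.01  0.01  0.03] w 48.1 gf 0.0 q [ 31.  18.  88.   0.  74. 109.]
scene 88 xy [459.9, 369.1] cab -0.057 0.377 ztop 0.085
top 73 xy [562.1, 54.0] cab -0.025 0.052 ztop 0.092
top 69 xy [457.4, 364.2] cab -0.061 0.376 ztop 0.087
```

Request:
{"method": "move_arm", "body": {"deltas": [{"twist": [0, 0, 0], "linear": [-0.6, 3.1, 0], "grip": 4.8}, {"twist": [0, 0, 0], "linear": [-0.6, 3.1, -2], "grip": 4.8}, {"twist": [0, 0, 0], "linear": [-0.6, 3.1, -6], "grip": 4.8}, {"twist": [0, 0, 0], "linear": [-0.6, 3.1, -9], "grip": 4.8}, {"twist": [0, 0, 0], "linear": [-0.6, 3.1, -9], "grip": 4.8}]}}

```text
time: 12.87
ee_pos: [0.458, 0.3567, 0.0901]
tcp_rot: [[0.977, 0.214, -0.01], [0.214, -0.977, -0.008], [-0.011, 0.005, -1.0]]
contact_force: [-1.7, -0.9, -1.4]
grip_width: 0.0481
grasp_force: 0.0
```

```bash
python3 see.py
```

```text
t 12.87 tcp [458.  356.7  90.1] yawX 12.34 tilt [-0.01  -0.008] F [-1.7 -0.9 -1.4] M [-0.05  0.02  0.05] w 48.1 gf 0.0 q [ 34.  24.  93.  -0.  63. 111.]
scene 89 xy [461.2, 368.6] cab -0.056 0.376 ztop 0.085
top 72 xy [561.8, 53.9] cab -0.025 0.052 ztop 0.093
top 51 xy [455.3, 363.9] cab -0.065 0.378 ztop 0.086
```

Request:
{"method": "move_arm", "body": {"deltas": [{"twist": [0, 0, 0], "linear": [0, 0, 0], "grip": 4.8}, {"twist": [0, 0, 0], "linear": [0, 0, 0], "grip": 4.8}]}}

```text
time: 13.13
ee_pos: [0.4643, 0.3614, 0.0984]
tcp_rot: [[0.977, 0.213, 0.004], [0.213, -0.977, 0.002], [0.004, -0.002, -1.0]]
contact_force: [-0.3, -0.7, 0.2]
grip_width: 0.0479
grasp_force: 0.0
```

Request:
{"method": "move_arm", "body": {"deltas": [{"twist": [0, 0, 0], "linear": [-0.4, 0.4, -2], "grip": 4.8}, {"twist": [0, 0, 0], "linear": [-0.4, 0.4, -4], "grip": 4.8}, {"twist": [0, 0, 0], "linear": [-0.4, 0.4, -5.5], "grip": 4.8}, {"twist": [0, 0, 0], "linear": [-0.4, 0.4, -6.4], "grip": 4.8}, {"twist": [0, 0, 0], "linear": [-0.4, 0.4, -6.4], "grip": 4.8}]}}

```text
time: 13.55
ee_pos: [0.458, 0.3644, 0.0317]
tcp_rot: [[0.977, 0.214, -0.001], [0.214, -0.977, -0.001], [-0.001, 0.0, -1.0]]
contact_force: [-0.2, 0.0, -0.4]
grip_width: 0.0481
grasp_force: 0.0
```

Request:
{"method": "move_arm", "body": {"deltas": [{"twist": [0, 0, 0], "linear": [0, 0, 0], "grip": 2}, {"twist": [0, 0, 0], "linear": [0, 0, 0], "grip": 2}, {"twist": [0, 0, 0], "linear": [0, 0, 0], "grip": 2}, {"twist": [0, 0, 0], "linear": [0, 0, 0], "grip": 2}, {"twist": [0, 0, 0], "linear": [0, 0, 0], "grip": 2}]}}

```text
time: 13.97
ee_pos: [0.4595, 0.3657, 0.0337]
tcp_rot: [[0.977, 0.214, 0.003], [0.214, -0.977, 0.002], [0.003, -0.001, -1.0]]
contact_force: [-0.2, 0.6, 6.9]
grip_width: 0.0236
grasp_force: 59.1
```

Request:
{"method": "move_arm", "body": {"deltas": [{"twist": [0, 0, 0], "linear": [0, 0, 1.5], "grip": 2}, {"twist": [0, 0, 0], "linear": [0, 0, 4], "grip": 2}, {"twist": [0, 0, 0], "linear": [0, 0, 8], "grip": 2}, {"twist": [0, 0, 0], "linear": [0, 0, 12], "grip": 2}, {"twist": [0, 0, 0], "linear": [0, 0, 15], "grip": 2}]}}

```text
time: 14.38
ee_pos: [0.4586, 0.3649, 0.185]
tcp_rot: [[0.977, 0.214, 0.002], [0.214, -0.977, 0.001], [0.002, -0.001, -1.0]]
contact_force: [1.0, 0.5, -2.0]
grip_width: 0.0234
grasp_force: 59.2
```

Request:
{"method": "move_arm", "body": {"deltas": [{"twist": [0, 0, 0], "linear": [0, 0, 0], "grip": 2}]}}

```text
time: 14.47
ee_pos: [0.4622, 0.3674, 0.1897]
tcp_rot: [[0.977, 0.214, 0.012], [0.214, -0.977, 0.008], [0.013, -0.005, -1.0]]
contact_force: [1.3, 0.8, -0.4]
grip_width: 0.0236
grasp_force: 59.3
```

Request:
{"method": "move_arm", "body": {"deltas": [{"twist": [0, 0, 0], "linear": [0.6, -2, 0], "grip": 2}, {"twist": [0, 0, 0], "linear": [1.5, -4.8, 0], "grip": 2}, {"twist": [0, 0, 0], "linear": [2.4, -7.7, 0], "grip": 2}, {"twist": [0, 0, 0], "linear": [3.3, -10.6, 0], "grip": 2}, {"twist": [0, 0, 0], "linear": [4.3, -13.6, 0], "grip": 2}]}}

```text
time: 14.88
ee_pos: [0.5004, 0.2274, 0.1812]
tcp_rot: [[0.977, 0.215, -0.002], [0.215, -0.977, -0.001], [-0.002, 0.0, -1.0]]
contact_force: [0.7, 0.7, -0.8]
grip_width: 0.0235
grasp_force: 59.3
```

Request:
{"method": "move_arm", "body": {"deltas": [{"twist": [0, 0, 0], "linear": [0.9, -3, 0], "grip": 2}, {"twist": [0, 0, 0], "linear": [1.9, -6, 0], "grip": 2}, {"twist": [0, 0, 0], "linear": [2.8, -9, 0], "grip": 2}, {"twist": [0, 0, 0], "linear": [3.8, -12, 0], "grip": 2}, {"twist": [0, 0, 0], "linear": [4.7, -15, 0], "grip": 2}]}}

```text
time: 15.3
ee_pos: [0.5477, 0.0771, 0.1812]
tcp_rot: [[0.977, 0.214, -0.001], [0.214, -0.977, -0.0], [-0.001, -0.0, -1.0]]
contact_force: [0.4, 0.8, -0.6]
grip_width: 0.0236
grasp_force: 59.3
```

Request:
{"method": "move_arm", "body": {"deltas": [{"twist": [0, 0, 0], "linear": [0.9, -3, 0], "grip": 2}, {"twist": [0, 0, 0], "linear": [1.9, -6, 0], "grip": 2}, {"twist": [0, 0, 0], "linear": [2.8, -9, 0], "grip": 2}, {"twist": [0, 0, 0], "linear": [3.5, -11, 0], "grip": 2}, {"twist": [0, 0, 0], "linear": [4, -12.8, 0], "grip": 2}]}}

```text
time: 15.72
ee_pos: [0.5881, -0.0514, 0.181]
tcp_rot: [[0.977, 0.213, -0.001], [0.213, -0.977, -0.0], [-0.001, -0.0, -1.0]]
contact_force: [-0.6, -0.1, -1.2]
grip_width: 0.0237
grasp_force: 59.4
```

Request:
{"method": "move_arm", "body": {"deltas": [{"twist": [0, 0, 0], "linear": [0, 0, 0], "grip": 2}, {"twist": [0, 0, 0], "linear": [0, 0, 0], "grip": 2}, {"twist": [0, 0, 0], "linear": [0, 0, 0], "grip": 2}]}}

```text
time: 15.97
ee_pos: [0.5872, -0.0487, 0.1812]
tcp_rot: [[0.977, 0.214, -0.002], [0.214, -0.977, 0.001], [-0.002, -0.001, -1.0]]
contact_force: [-0.1, 0.3, -2.6]
grip_width: 0.0236
grasp_force: 59.4
```

Good. Down to a reading of about 39–40.

Request:
{"method": "move_arm", "body": {"deltas": [{"twist": [0, 0, 0], "linear": [0, 0, -3], "grip": 2}, {"twist": [0, 0, 0], "linear": [0, 0, -6], "grip": 2}, {"twist": [0, 0, 0], "linear": [0, 0, -9], "grip": 2}, {"twist": [0, 0, 0], "linear": [0, 0, -12], "grip": 2}, {"twist": [0, 0, 0], "linear": [0, 0, -13.8], "grip": 2}]}}

```text
time: 16.38
ee_pos: [0.5855, -0.0473, 0.041]
tcp_rot: [[0.976, 0.216, -0.005], [0.216, -0.976, 0.001], [-0.004, -0.002, -1.0]]
contact_force: [-1.0, -0.1, -2.4]
grip_width: 0.0234
grasp_force: 59.5
```

Request:
{"method": "move_arm", "body": {"deltas": [{"twist": [0, 0, 0], "linear": [0, 0, -0.1], "grip": 2}, {"twist": [0, 0, 0], "linear": [0, 0, -0.3], "grip": 2}, {"twist": [0, 0, 0], "linear": [0, 0, -0.4], "grip": 2}, {"twist": [0, 0, 0], "linear": [0, 0, -0.4], "grip": 2}]}}

```text
time: 16.72
ee_pos: [0.5894, -0.049, 0.0413]
tcp_rot: [[0.977, 0.215, 0.003], [0.215, -0.977, -0.0], [0.002, 0.001, -1.0]]
contact_force: [1.6, 0.0, -1.2]
grip_width: 0.0238
grasp_force: 64.8
```

Request:
{"method": "move_arm", "body": {"deltas": [{"twist": [0, 0, 0], "linear": [0, 0, -0.2], "grip": 2}, {"twist": [0, 0, 0], "linear": [0, 0, -0.3], "grip": 2}, {"twist": [0, 0, 0], "linear": [0, 0, -0.3], "grip": 2}]}}

```text
time: 16.97
ee_pos: [0.5886, -0.0493, 0.0377]
tcp_rot: [[0.977, 0.214, 0.001], [0.214, -0.977, -0.0], [0.001, 0.0, -1.0]]
contact_force: [-0.3, 0.1, -1.6]
grip_width: 0.024
grasp_force: 64.8
```

Request:
{"method": "move_arm", "body": {"deltas": [{"twist": [0, 0, 0], "linear": [0, 0, -0.15], "grip": 2}, {"twist": [0, 0, 0], "linear": [0, 0, -0.25], "grip": 2}, {"twist": [0, 0, 0], "linear": [0, 0, -0.25], "grip": 2}]}}

```text
time: 17.22
ee_pos: [0.5889, -0.0495, 0.0372]
tcp_rot: [[0.977, 0.214, 0.002], [0.214, -0.977, -0.0], [0.002, 0.001, -1.0]]
contact_force: [-4.4, 0.4, 14.3]
grip_width: 0.0239
grasp_force: 66.7
```

Request:
{"method": "move_arm", "body": {"deltas": [{"twist": [0, 0, 0], "linear": [0, 0, 0.2], "grip": 4.8}, {"twist": [0, 0, 0], "linear": [0, 0, 0.2], "grip": 4.8}, {"twist": [0, 0, 0], "linear": [0, 0, 0.2], "grip": 4.8}, {"twist": [0, 0, 0], "linear": [0, 0, 3], "grip": 4.8}, {"twist": [0, 0, 0], "linear": [0, 0, 7], "grip": 4.8}]}}

```text
time: 17.63
ee_pos: [0.5843, -0.0487, 0.1009]
tcp_rot: [[0.977, 0.214, -0.01], [0.214, -0.977, 0.002], [-0.01, -0.004, -1.0]]
contact_force: [1.5, -0.5, 1.0]
grip_width: 0.0481
grasp_force: 0.0
```

Request:
{"method": "move_arm", "body": {"deltas": [{"twist": [0, 0, 0], "linear": [0, 0, 4], "grip": 4.8}, {"twist": [0, 0, 0], "linear": [0, 0, 8], "grip": 4.8}, {"twist": [0, 0, 0.1], "linear": [0, -1, 11], "grip": 4.8}, {"twist": [0, 0, 0.2], "linear": [0, -3, 13], "grip": 4.8}, {"twist": [0, 0, 0.3], "linear": [0, -5, 15], "grip": 4.8}]}}

```text
time: 18.05
ee_pos: [0.5887, -0.0993, 0.2566]
tcp_rot: [[0.867, 0.499, 0.002], [0.499, -0.867, -0.0], [0.002, 0.001, -1.0]]
contact_force: [0.4, -0.2, -0.7]
grip_width: 0.0478
grasp_force: 0.0
```

Request:
{"method": "move_arm", "body": {"deltas": [{"twist": [0, 0, 0.12], "linear": [-0.3, -1, 0], "grip": 4.8}, {"twist": [0, 0, 0.24], "linear": [-0.6, -2, 0], "grip": 4.8}, {"twist": [0, 0, 0.36], "linear": [-0.9, -3, 0], "grip": 4.8}, {"twist": [0, 0, 0.48], "linear": [-1.2, -4, 0], "grip": 4.8}, {"twist": [0, 0, 0.6], "linear": [-1.5, -5, 0], "grip": 4.8}]}}

```text
time: 18.47
ee_pos: [0.5729, -0.1498, 0.254]
tcp_rot: [[0.434, 0.901, -0.001], [0.901, -0.434, 0.0], [-0.0, -0.001, -1.0]]
contact_force: [0.4, -0.3, -0.5]
grip_width: 0.0482
grasp_force: 0.0
```

Request:
{"method": "move_arm", "body": {"deltas": [{"twist": [0, 0, 0.12], "linear": [-0.4, -1.2, 0], "grip": 4.8}, {"twist": [0, 0, 0.24], "linear": [-0.8, -2.4, 0], "grip": 4.8}, {"twist": [0, 0, 0.36], "linear": [-1.2, -3.6, 0], "grip": 4.8}, {"twist": [0, 0, 0.48], "linear": [-1.6, -4.8, 0], "grip": 4.8}, {"twist": [0, 0, 0.6], "linear": [-2, -6, 0], "grip": 4.8}]}}

```text
time: 18.88
ee_pos: [0.5529, -0.2098, 0.254]
tcp_rot: [[-0.15, 0.989, -0.001], [0.989, 0.15, 0.0], [0.0, -0.001, -1.0]]
contact_force: [-0.2, 0.1, -0.2]
grip_width: 0.048
grasp_force: 0.0
```

Request:
{"method": "move_arm", "body": {"deltas": [{"twist": [0, 0, 0.12], "linear": [-0.4, -1.2, 0], "grip": 4.8}, {"twist": [0, 0, 0.24], "linear": [-0.8, -2.4, 0], "grip": 4.8}, {"twist": [0, 0, 0.36], "linear": [-1.2, -3.6, 0], "grip": 4.8}, {"twist": [0, 0, 0.48], "linear": [-1.6, -4.8, 0], "grip": 4.8}, {"twist": [0, 0, 0.6], "linear": [-2, -6, 0], "grip": 4.8}]}}

```text
time: 19.3
ee_pos: [0.5328, -0.2698, 0.254]
tcp_rot: [[-0.682, 0.731, -0.001], [0.731, 0.682, 0.0], [0.001, -0.0, -1.0]]
contact_force: [0.2, 1.2, -0.2]
grip_width: 0.0479
grasp_force: 0.0
```

Request:
{"method": "move_arm", "body": {"deltas": [{"twist": [0, 0, 0.12], "linear": [-0.4, -1, 0], "grip": 4.8}, {"twist": [0, 0, 0.24], "linear": [-0.8, -2, 0], "grip": 4.8}, {"twist": [0, 0, 0.36], "linear": [-1.2, -3, 0], "grip": 4.8}, {"twist": [0, 0, 0.48], "linear": [-1.6, -4, 0], "grip": 4.8}, {"twist": [0, 0, 0.6], "linear": [-1.8, -4.6, 0], "grip": 4.8}]}}

```text
time: 19.72
ee_pos: [0.5146, -0.3163, 0.2539]
tcp_rot: [[-0.976, 0.219, -0.001], [0.219, 0.976, 0.0], [0.001, -0.0, -1.0]]
contact_force: [1.1, 0.0, -1.0]
grip_width: 0.048
grasp_force: 0.0
```

```bash
python3 see.py; python3 - <<'E'
from h import *
for n in("top","scene"):
    d=np.load(f"pics/{n}0.npy"); P=cloud(n,d); P[d==0]=9; p=cv2.imread(f"pics/{n}0.png").astype(int)
    x,y,z=P[...,0],P[...,1],P[...,2]; dr=(y<-.25)&(y>-.4)&(x>.36)&(x<.65)
    for nm,m in(("toppanel",dr&(z>.088)&(z<.108)&(x>.41)),("grip",dr&(z>.12)&(z<.145))):
        q=P[m]; v=cv2.fitLine((q[:,:2]*1000).astype(np.float32),cv2.DIST_HUBER,0,.01,.01).ravel(); print(n,nm,m.sum(),v.round(3),"ang",np.degrees(np.arctan2(v[1],v[0])).round(2),"mid",(q.mean(0)*1000).round(1),(np.percentile(q[:,0],[1,99])*1000).round(1))
E
```

```text
t 19.72 tcp [ 514.6 -316.3  253.9] yawX 167.36 tilt [-0.001  0.   ] F [ 1.1  0.  -1. ] M [ 0.02 -0.04 -0.01] w 48.0 gf 0.0 q [ -36.   18.   78.   -0.   84. -113.]
scene 185 xy [587.8, -49.8] cab -0.021 -0.056 ztop 0.091
top 77 xy [586.3, -51.2] cab -0.023 -0.056 ztop 0.091
top 72 xy [561.8, 54.9] cab -0.025 0.053 ztop 0.091
top toppanel 290 [ 9.85000e-01 -1.73000e-01  5.14132e+02 -3.15377e+02] ang -9.98 mid [ 510.  -314.7   96.3] [410.7 624.7]
top grip 82 [ 9.89000e-01 -1.49000e-01  5.14363e+02 -3.14251e+02] ang -8.55 mid [ 514.1 -314.8  131.8] [497.2 532.8]
scene toppanel 418 [ 9.85000e-01 -1.73000e-01  5.46272e+02 -3.20615e+02] ang -9.96 mid [ 535.2 -318.4   98.3] [411.7 627.3]
scene grip 152 [ 9.89000e-01 -1.48000e-01  5.20158e+02 -3.15736e+02] ang -8.5 mid [ 520.  -315.7  132.2] [498.  534.2]
```

Request:
{"method": "move_arm", "body": {"deltas": [{"twist": [0, 0, 0.02], "linear": [0.1, 0.1, -3], "grip": 4.8}, {"twist": [0, 0, 0.046], "linear": [0.1, 0.1, -6], "grip": 4.8}, {"twist": [0, 0, 0.046], "linear": [0.1, 0.1, -9], "grip": 4.8}, {"twist": [0, 0, 0.046], "linear": [0.1, 0.1, -9], "grip": 4.8}, {"twist": [0, 0, 0.046], "linear": [0.1, 0.1, -9], "grip": 4.8}]}}

```text
time: 20.23
ee_pos: [0.5151, -0.3129, 0.1629]
tcp_rot: [[-0.984, 0.181, -0.004], [0.181, 0.984, 0.003], [0.004, 0.002, -1.0]]
contact_force: [0.2, -0.4, -0.1]
grip_width: 0.0478
grasp_force: 0.0
```

```bash
python3 tip.py 150
```

```text
t 20.23 tcp [ 515.1 -312.9  162.9] yawX 169.58 tilt [-0.004  0.003] F [ 0.2 -0.4 -0.1] M [0.04 0.02 0.  ] w 47.8 gf 0.0 q [ -35.   22.   86.    0.   73. -115.]
scene 1918 [[531, -286, 202], [529, -289, 202], [521, -339, 202], [517, -287, 203], [522, -337, 203], [530, -285, 203], [521, -340, 203], [524, -289, 203], [520, -342, 203], [532, -284, 204]]
top 115 [[514, -283, 204], [518, -279, 213], [515, -284, 214], [517, -276, 215], [512, -283, 217], [519, -277, 221], [516, -279, 223], [517, -276, 238], [518, -272, 243], [518, -275, 243]]
```

Request:
{"method": "move_arm", "body": {"deltas": [{"twist": [0, 0, 0.005], "linear": [0, -0.2, -2], "grip": 4.8}, {"twist": [0, 0, 0.005], "linear": [0, -0.2, -5], "grip": 4.8}, {"twist": [0, 0, 0.005], "linear": [0, -0.2, -8], "grip": 4.8}, {"twist": [0, 0, 0.005], "linear": [0, -0.2, -9.3], "grip": 4.8}, {"twist": [0, 0, 0.005], "linear": [0, -0.2, -9.3], "grip": 4.8}]}}

```text
time: 20.75
ee_pos: [0.5156, -0.3157, 0.0703]
tcp_rot: [[-0.985, 0.175, -0.002], [0.175, 0.985, 0.002], [0.002, 0.001, -1.0]]
contact_force: [-0.2, 2.1, 0.3]
grip_width: 0.0482
grasp_force: 0.0
```

Request:
{"method": "move_arm", "body": {"deltas": [{"twist": [0, 0, 0], "linear": [0, 0, 0], "grip": 4.8}, {"twist": [0, 0, 0], "linear": [0, 0, 0], "grip": 0.8}, {"twist": [0, 0, 0], "linear": [0, 0, 0], "grip": 0.8}, {"twist": [0, 0, 0], "linear": [0, 0, 0], "grip": 0.8}, {"twist": [0, 0, 0], "linear": [0, 0, 0], "grip": 0.8}]}}

```text
time: 21.17
ee_pos: [0.5179, -0.3173, 0.0738]
tcp_rot: [[-0.985, 0.174, 0.004], [0.174, 0.985, -0.003], [-0.004, -0.002, -1.0]]
contact_force: [0.9, 0.3, 6.6]
grip_width: 0.0131
grasp_force: 59.7
```

Request:
{"method": "move_arm", "body": {"deltas": [{"twist": [0, 0, 0], "linear": [0, 0, 0], "grip": 0.8}, {"twist": [0, 0, 0], "linear": [0, 0, 0], "grip": 0.8}, {"twist": [0, 0, 0], "linear": [0, 0, 0], "grip": 0.8}]}}

```text
time: 21.42
ee_pos: [0.5179, -0.3173, 0.0738]
tcp_rot: [[-0.985, 0.174, 0.004], [0.174, 0.985, -0.003], [-0.004, -0.002, -1.0]]
contact_force: [0.8, 0.4, 6.5]
grip_width: 0.0132
grasp_force: 59.7
```

Request:
{"method": "move_arm", "body": {"deltas": [{"twist": [0, 0, 0], "linear": [0, 0, 1], "grip": 0.8}, {"twist": [0, 0, 0], "linear": [0, 0, 2.5], "grip": 0.8}, {"twist": [0, 0, 0], "linear": [0, 0, 5], "grip": 0.8}, {"twist": [0, 0, 0], "linear": [0, 0, 8], "grip": 0.8}, {"twist": [0, 0, 0], "linear": [0, 0, 11], "grip": 0.8}]}}

```text
time: 21.83
ee_pos: [0.515, -0.3155, 0.1821]
tcp_rot: [[-0.985, 0.174, -0.003], [0.174, 0.985, 0.002], [0.003, 0.001, -1.0]]
contact_force: [0.6, -0.6, -3.3]
grip_width: 0.0136
grasp_force: 58.7
```

Request:
{"method": "move_arm", "body": {"deltas": [{"twist": [0, 0, -0.03], "linear": [-0.2, 1, 1], "grip": 0.8}, {"twist": [0, 0, -0.1], "linear": [-0.6, 3, 1.4], "grip": 0.8}, {"twist": [0, 0, -0.18], "linear": [-1.1, 5, 1.4], "grip": 0.8}, {"twist": [0, 0, -0.28], "linear": [-1.6, 7.5, 1.4], "grip": 0.8}, {"twist": [0, 0, -0.38], "linear": [-2.1, 10, 1.4], "grip": 0.8}]}}

```text
time: 22.25
ee_pos: [0.4943, -0.2153, 0.1958]
tcp_rot: [[-0.847, 0.532, -0.001], [0.532, 0.847, 0.0], [0.001, -0.0, -1.0]]
contact_force: [0.2, -0.3, -4.3]
grip_width: 0.0133
grasp_force: 58.8
```

Request:
{"method": "move_arm", "body": {"deltas": [{"twist": [0, 0, -0.1], "linear": [-0.5, 2.5, 0], "grip": 0.8}, {"twist": [0, 0, -0.2], "linear": [-1, 5, 0], "grip": 0.8}, {"twist": [0, 0, -0.3], "linear": [-1.5, 7.5, 0], "grip": 0.8}, {"twist": [0, 0, -0.4], "linear": [-2.1, 10, 0], "grip": 0.8}, {"twist": [0, 0, -0.48], "linear": [-2.5, 12, 0], "grip": 0.8}]}}

```text
time: 22.67
ee_pos: [0.4684, -0.0943, 0.1957]
tcp_rot: [[-0.507, 0.862, -0.002], [0.862, 0.507, 0.001], [0.002, -0.001, -1.0]]
contact_force: [-0.2, 0.5, -3.4]
grip_width: 0.0125
grasp_force: 58.8
```

Request:
{"method": "move_arm", "body": {"deltas": [{"twist": [0, 0, -0.08], "linear": [-0.4, 2, 0], "grip": 0.8}, {"twist": [0, 0, -0.16], "linear": [-0.8, 4, 0], "grip": 0.8}, {"twist": [0, 0, -0.24], "linear": [-1.3, 6, 0], "grip": 0.8}, {"twist": [0, 0, -0.32], "linear": [-1.6, 7.6, 0], "grip": 0.8}, {"twist": [0, 0, -0.32], "linear": [-1.6, 7.6, 0], "grip": 0.8}]}}

```text
time: 23.08
ee_pos: [0.4521, -0.0174, 0.1957]
tcp_rot: [[-0.214, 0.977, -0.002], [0.977, 0.214, 0.002], [0.002, -0.001, -1.0]]
contact_force: [-0.4, 0.1, -3.6]
grip_width: 0.0129
grasp_force: 58.8
```

Request:
{"method": "move_arm", "body": {"deltas": [{"twist": [0, 0, 0], "linear": [0, 0, 0], "grip": 0.8}, {"twist": [0, 0, 0], "linear": [0, 0, 0], "grip": 0.8}, {"twist": [0, 0, 0], "linear": [0, 0, 0], "grip": 0.8}, {"twist": [0, 0, 0], "linear": [0, 0, 0], "grip": 0.8}]}}

```text
time: 23.42
ee_pos: [0.4544, -0.021, 0.1955]
tcp_rot: [[-0.214, 0.977, 0.0], [0.977, 0.214, -0.0], [-0.0, -0.0, -1.0]]
contact_force: [-1.0, -0.4, -3.6]
grip_width: 0.0131
grasp_force: 58.8
```

```bash
python3 - <<'E'
from h import *
st(); o=[]
for n in("scene","top"):
    p,d=grab_frame(n); p=p[:,:,::-1]; np.save(f"pics/{n}3.npy",d); cv2.imwrite(f"pics/{n}3.png",p)
    o.append(p[60:340] if n=="scene" else p[80:360])
a=cv2.resize(np.hstack([o[0][:,110:390],o[1][:,160:445]]),None,fx=1.4,fy=1.4); cv2.imwrite("pics/c5.png",a)
E
```

```text
t 23.42 tcp [454.4 -21.  195.5] yawX 102.35 tilt [ 0. -0.] F [-1.  -0.4 -3.6] M [ 0.03 -0.04 -0.02] w 13.1 gf 58.8 q [ -8.   8. 100.  -0.  72. -20.]
```

View pics/c5.png

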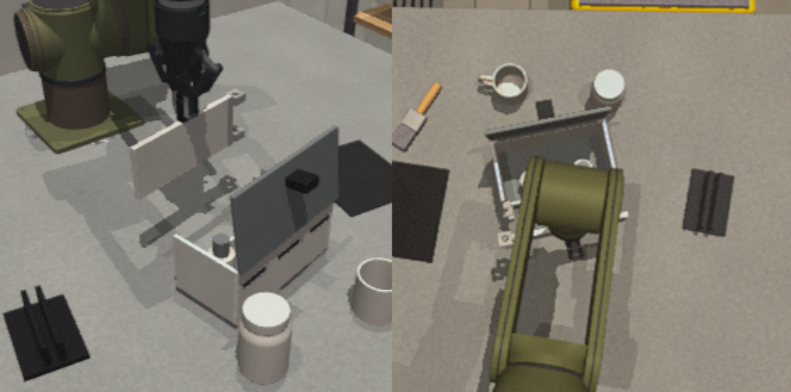

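The view shows the door held level and parallel to the cabinet front, with sockets at top-camera pixel (241,250) and clear of everything. The upper pin is at (243,231) and both bottles are inside. I'll measure the door's pose in the grip.

```bash
cat > door.py <<'E'
from h import *
import sys
def run(tag,take=True):
    s=status.state()["ee_pos"]
    O=np.array([.59735,.0084]);th=np.radians(12.35);c,sn=np.cos(th),np.sin(th)
    gX=(s[0]-O[0])*c+(s[1]-O[1])*sn; gY=-(s[0]-O[0])*sn+(s[1]-O[1])*c
    print("tcp cab",(gX*1000).round(1),(gY*1000).round(1),"z",(s[2]*1000).round(1))
    for n in("scene","top"):
        if take:
            p,d=grab_frame(n); np.save(f"pics/{n}{tag}.npy",d); cv2.imwrite(f"pics/{n}{tag}.png",p[:,:,::-1])
        d=np.load(f"pics/{n}{tag}.npy"); P=cloud(n,d); P[d==0]=9
        x,y,z=P[...,0],P[...,1],P[...,2]; X=(x-O[0])*c+(y-O[1])*sn; Y=-(x-O[0])*sn+(y-O[1])*c
        zb=s[2]-.0658  # expected door bottom
        m=(abs(X-gX)<.025)&(Y>gY-.108)&(Y<gY+.09)&(z>zb+.006)&(z<zb+.084)
        if n=="scene" and m.sum()>100:
            A=np.c_[Y[m]-gY,z[m]-zb,np.ones(m.sum())]; w=np.ones(m.sum(),bool)
            for _ in range(6):
                k=np.linalg.lstsq(A[w],X[m][w],rcond=None)[0]; r=X[m]-A@k; w=abs(r)<.004
            print("face X-gX at grip",((k[2]+k[1]*.112-gX)*1000).round(1),"yaw rel cab deg",np.degrees(-k[0]).round(2),"lean",np.degrees(k[1]).round(2),w.sum())
        m=(abs(X-gX)<.02)&(Y>gY-.125)&(Y<gY+.09)&(z>zb-.02)&(z<zb+.1)
        if n=="scene":
            # bottom/top edges of face columnwise
            zz=z[m];YY=Y[m]-gY; 
            B=[(a,np.percentile(zz[(YY>a)&(YY<a+.01)],[1,99])) for a in np.arange(-.1,.08,.01) if ((YY>a)&(YY<a+.01)).sum()>15]
            a=np.array([b[0] for b in B]);lo=np.array([b[1][0] for b in B]); kk=np.polyfit(a,lo,1); print("bottom edge z",(np.median(lo)*1000).round(1),"exp",(zb*1000).round(1),"roll deg",np.degrees(kk[0]).round(2)); print("far end Y-gY",(np.percentile(YY,.5)*1000).round(1),"exp -114")
        m=(abs(X-gX)<.02)&(abs(Y-gY-.110)<.02)&(z>zb+.078)&(z<zb+.1)
        if m.sum()>8: print(n,"upper socket top",m.sum(),"X-gX",(np.percentile(X[m]-gX,[3,50,97])*1000).round(1),"Y-gY",(np.percentile(Y[m]-gY,[3,50,97])*1000).round(1),"z",(np.median(z[m])*1000).round(1),"exp",((zb+.088)*1000).round(1), "rect cab",rect(np.c_[X[m],Y[m]]))
if __name__=="__main__": run(sys.argv[1],len(sys.argv)<3)
E
python3 door.py 3 x
python3 - <<'E'
import cv2,numpy as np
p=cv2.imread("pics/top3.png"); cv2.imwrite("pics/c6.png",cv2.resize(p[215:270,220:290],None,fx=8,fy=8,interpolation=cv2.INTER_CUBIC))
E
```

```text
tcp cab -145.9 1.9 z 195.5
face X-gX at grip 6.5 yaw rel cab deg -0.19 lean -0.08 2040
bottom edge z 133.1 exp 129.7 roll deg 0.66
far end Y-gY -109.4 exp -114
scene upper socket top 132 X-gX [-9.3  7.9 14.9] Y-gY [ 91.6 110.3 126.5] z 217.9 exp 217.7 rect cab (array([-143.1,  112. ]), array([25.4, 40. ]), 1.76)
top upper socket top 96 X-gX [-10.9   0.5  11.9] Y-gY [ 98.2 111.5 124.7] z 217.0 exp 217.7 rect cab (array([-145.3,  112.9]), array([24.4, 28.4]), 0.19)
```

View pics/c6.png

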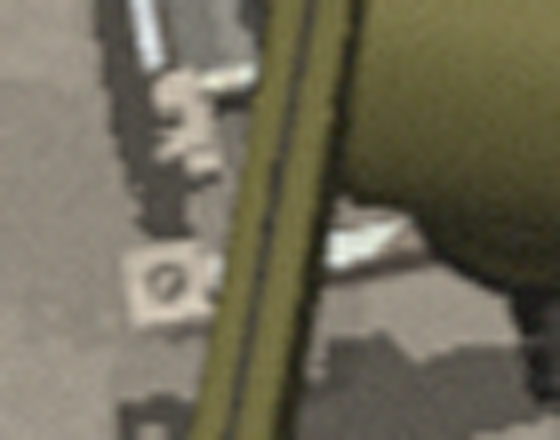

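```bash
python3 - <<'E'
from h import *
O=np.array([.59735,.0084]);th=np.radians(12.35);c,s=np.cos(th),np.sin(th)
def W(a,b,z): return np.array([O[0]+(a*c-b*s)/1e3,O[1]+(a*s+b*c)/1e3,z/1e3])
def C(X): d=X[:2]-O; return np.array([d[0]*c+d[1]*s,-d[0]*s+d[1]*c])*1000
f=lambda px:((px-[220,215]+.5)*8-.5).round(0)
for nm,a in dict(uptip=(-77,112,104),upbase=(-77,112,88),lotip=(-77,112,36),lobase=(-77,112,20)).items(): print(nm,"crop",f(proj("top",W(*a))), "scene",proj("scene",W(*a)).round(1))
for nm,z,cs in(("upbracket",88,[(-89,104),(-89,120),(-61,120),(-61,104)]),("lowbr",20,[(-89,104),(-89,120),(-61,120)]),("wall",110,[(-61,116),(-61,110)])):
    print(nm,[f(proj("top",W(*q,z))).tolist() for q in cs])
h=ray("top",240.44,250.0,.2175); print("hole cab",C(h))
E
```

```text
uptip crop [168. 109.] scene [297.6 180.7]
upbase crop [172. 115.] scene [297.4 186.3]
lotip crop [183. 132.] scene [296.5 204. ]
lobase crop [186. 137.] scene [296.3 209.2]
upbracket [[201.0, 144.0], [156.0, 153.0], [141.0, 74.0], [186.0, 65.0]]
lowbr [[214.0, 165.0], [171.0, 173.0], [157.0, 98.0]]
wall [[147.0, 64.0], [164.0, 60.0]]
hole cab [-145.51789721  116.3301175 ]
```

```bash
python3 - <<'E'
from h import *
O=np.array([.59735,.0084]);th=np.radians(12.35);c,s=np.cos(th),np.sin(th)
def C(X): d=X[:2]-O; return (np.array([d[0]*c+d[1]*s,-d[0]*s+d[1]*c])*1000).round(1)
P=cloud("top",np.load("pics/top3.npy"))
for r in (248,250,252): print([(C(P[r,k])[0],C(P[r,k])[1],round(P[r,k,2]*1000)) for k in(237,239,241,243)])
print(ray("top",241,250,.2175), P[250,241])
t=[]
for n,u0,v0 in(("top0",228,218),("top2",228,218),("scene0",280,165),("scene2",280,165)):
    p=cv2.imread(f"pics/{n}.png")[v0:v0+28,u0:u0+38]
    p=np.clip(p.astype(float)*1.3,0,255).astype(np.uint8); t.append(cv2.resize(p,None,fx=10,fy=10,interpolation=cv2.INTER_CUBIC))
cv2.imwrite("pics/c7.png",np.vstack([np.hstack(t[:2]),np.hstack(t[2:])]))
E
```

```text
[(np.float64(-139.3), np.float64(123.6), 221), (np.float64(-139.8), np.float64(119.0), 216), (np.float64(-140.3), np.float64(114.4), 211), (np.float64(-141.8), np.float64(109.2), 217)]
[(np.float64(-144.0), np.float64(124.6), 219), (np.float64(-143.8), np.float64(120.6), 206), (np.float64(-140.0), np.float64(119.0), 152), (np.float64(-146.7), np.float64(110.1), 217)]
[(np.float64(-148.7), np.float64(125.6), 218), (np.float64(-149.4), np.float64(121.0), 214), (np.float64(-150.6), np.float64(116.0), 216), (np.float64(-152.0), np.float64(110.8), 222)]
[0.43034217 0.08952264 0.2175    ] [0.43516356 0.09472377 0.15191893]
```

View pics/c7.png

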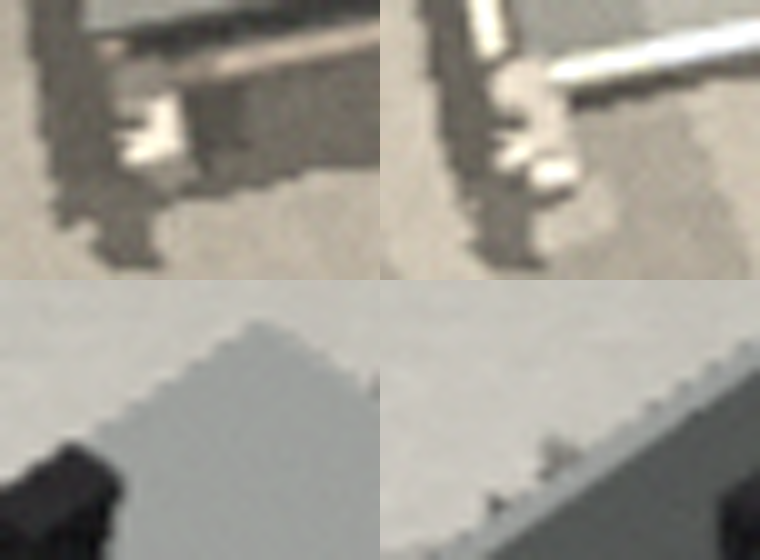

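Request:
{"method": "move_arm", "body": {"deltas": [{"twist": [0, 0, 0], "linear": [0.09, -0.39, -2], "grip": 0.8}, {"twist": [0, 0, 0], "linear": [0.09, -0.39, -4], "grip": 0.8}, {"twist": [0, 0, 0], "linear": [0.09, -0.39, -6.5], "grip": 0.8}, {"twist": [0, 0, 0], "linear": [0.09, -0.39, -8.2], "grip": 0.8}, {"twist": [0, 0, 0], "linear": [0.09, -0.39, -8.2], "grip": 0.8}]}}

```text
time: 23.93
ee_pos: [0.452, -0.0242, 0.1103]
tcp_rot: [[-0.214, 0.977, -0.008], [0.977, 0.214, 0.001], [0.003, -0.007, -1.0]]
contact_force: [-1.1, 0.6, -3.5]
grip_width: 0.0129
grasp_force: 59.2
```

Request:
{"method": "move_arm", "body": {"deltas": [{"twist": [0, 0, 0], "linear": [0, 0, 0], "grip": 0.8}, {"twist": [0, 0, 0], "linear": [0, 0, 0], "grip": 0.8}, {"twist": [0, 0, 0], "linear": [0, 0, 0], "grip": 0.8}, {"twist": [0, 0, 0], "linear": [0, 0, 0], "grip": 0.8}]}}

```text
time: 24.27
ee_pos: [0.4564, -0.0244, 0.1148]
tcp_rot: [[-0.214, 0.977, 0.003], [0.977, 0.214, -0.0], [-0.001, 0.003, -1.0]]
contact_force: [0.3, -0.8, -2.9]
grip_width: 0.0131
grasp_force: 59.2
```

```bash
python3 door.py 4; python3 - <<'E'
from h import *
O=np.array([.59735,.0084]);th=np.radians(12.35);c,s=np.cos(th),np.sin(th)
st()
for n in("scene4","scene3","top4"):
    cam=n[:-1]; d=np.load(f"pics/{n}.npy"); P=cloud(cam,d); P[d==0]=9
    x,y,z=P[...,0],P[...,1],P[...,2]; X=(x-O[0])*c+(y-O[1])*s; Y=-(x-O[0])*s+(y-O[1])*c
    if cam=="scene":
        gx=-.1459; m=((abs(X-gx-.006)<.012)&(abs(Y)<.125)&(z>.03)).astype(np.uint8)
        m=cv2.morphologyEx(m,cv2.MORPH_OPEN,np.ones((3,3)))
        up=[];lo=[]
        for k in range(560):
            r=np.where(m[:,k])[0]
            if len(r)<12: continue
            # ray-plane at X=gx+.005
            for row,L in((r[0]-.5,up),(r[-1]+.5,lo)):
                a=ray(cam,k,row,0.0);b=ray(cam,k,row,.3); f=lambda q:(q[0]-O[0])*c+(q[1]-O[1])*s
                t=(gx+.005-f(a))/(f(b)-f(a)); q=a+t*(b-a); L.append((-(q[0]-O[0])*s+(q[1]-O[1])*c,q[2]))
        for nm,L in(("top",up),("bot",lo)):
            L=np.array(L); w=(L[:,0]>-.1)&(L[:,0]<.085)&((nm=="bot")|(abs(L[:,0])>.03)); 
            for _ in range(4):
                kk=np.polyfit(L[w,0],L[w,1],1); w&=abs(L[:,1]-np.polyval(kk,L[:,0]))<.003
            print(n,nm,"z0",(kk[1]*1000).round(1),"roll",np.degrees(kk[0]).round(2),w.sum())
p=cv2.imread("pics/top4.png"); g=cv2.cvtColor(p,cv2.COLOR_BGR2GRAY); t=cv2.resize(p[220:275,215:275],None,fx=8,fy=8,interpolation=cv2.INTER_CUBIC); cv2.imwrite("pics/c8.png",t)
E
```

```text
tcp cab -144.7 -1.9 z 114.8
face X-gX at grip 6.2 yaw rel cab deg -0.12 lean -0.39 1778
bottom edge z 52.4 exp 49.0 roll deg 0.44
far end Y-gY -109.1 exp -114
scene upper socket top 124 X-gX [-8.5  7.1 14.7] Y-gY [ 90.9 109.5 125.7] z 137.4 exp 137.0 rect cab (array([-141.5,  107.7]), array([24.6, 40. ]), 4.5)
top upper socket top 86 X-gX [-11.1   0.8  11.5] Y-gY [ 95.5 111.  124.5] z 136.9 exp 137.0 rect cab (array([-144.9,  107.7]), array([32. , 24.2]), 79.5)
t 24.37 tcp [455.9 -24.3 114.5] yawX 102.38 tilt [ 0.002 -0.   ] F [ 0.  -0.3 -2.8] M [-0.04 -0.02 -0.01] w 13.0 gf 59.2 q [ -8.  13. 107.  -0.  60. -21.]
scene4 top z0 342.1 roll -171.63 2
scene4 bot z0 47.6 roll -0.01 53Traceback (most recent call last):
  File "<stdin>", line 21, in <module>
    raise TypeError("expected non-empty vector for x")
TypeError: expected non-empty vector for x
```

```bash
python3 - <<'E'
from h import *
p=cv2.imread("pics/top4.png"); t=cv2.resize(p[220:275,215:275],None,fx=8,fy=8,interpolation=cv2.INTER_CUBIC); cv2.imwrite("pics/c8.png",t)
E
```

```text
(no output)
```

View pics/c8.png

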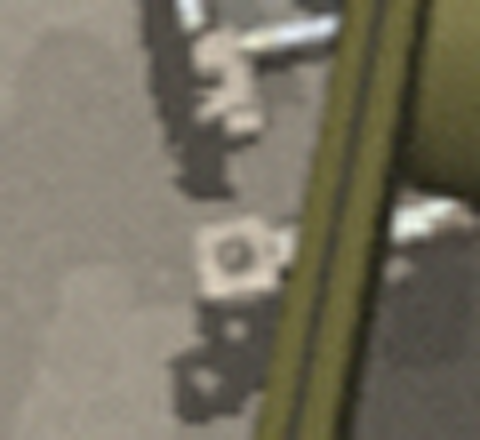

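The crop shows the upper socket's hole at (235,256), and the two brackets at (205,112) and (255,130), which match the predicted corners to within about half a pixel.

```bash
python3 - <<'E'
from h import *
O=np.array([.59735,.0084]);th=np.radians(12.35);c,s=np.cos(th),np.sin(th)
def C(X): d=X[:2]-O; return (np.array([d[0]*c+d[1]*s,-d[0]*s+d[1]*c])*1000).round(1)
g=cv2.imread("pics/top4.png",0)
for z in(.1355,.137): print(C(ray("top",243.94,251.56,z)))
# dark hole centroid subpixel
a=g[248:256,240:249].astype(float); print(a.astype(int))
P=cloud("top",np.load("pics/top4.npy")); print((P[248:256,240:249,2]*1000).round().astype(int))
print(C(np.array([.4559,-.0243,0])))
E
```

```text
[-144.1  113.2]
[-144.2  113.1]
[[166 173 174 180 179 187 187 183 157]
 [181 187 187 170 157 161 178 183 179]
 [184 176 151 132 131 127 158 177 164]
 [173 172 137 140 144 113 131 169 158]
 [177 180 140 138 127 106 129 166 177]
 [187 194 164 128 114 123 151 178 183]
 [172 197 187 163 159 172 189 200 196]
 [171 199 197 193 189 191 202 198 190]]
[[138 140 136 137 132 135 139 133 130]
 [135 134 139 141 136 136 137 138 132]
 [140 141 136 139 129  69 134 136 138]
 [137 134 138 125  66  70  67 133 140]
 [136 136 140  70  69  65  -4 135 138]
 [  8 137 138 140  69  -1 132 134 135]
 [  4 136 138 142 134 133 134 137 137]
 [  1 135 139 136 135 136 138 138 137]]
[-145.2   -1.7]
```

Request:
{"method": "move_arm", "body": {"deltas": [{"twist": [0, 0, 0], "linear": [1, 0.15, 0], "grip": 0.8}, {"twist": [0, 0, 0], "linear": [2.5, 0.45, 0], "grip": 0.8}, {"twist": [0, 0, 0], "linear": [4, 0.8, 0], "grip": 0.8}, {"twist": [0, 0, 0], "linear": [5.5, 1.14, 0], "grip": 0.8}, {"twist": [0, 0, 0], "linear": [6.58, 1.37, 0], "grip": 0.8}]}}

```text
time: 24.78
ee_pos: [0.5237, -0.0101, 0.114]
tcp_rot: [[-0.214, 0.977, 0.003], [0.977, 0.214, -0.0], [-0.001, 0.003, -1.0]]
contact_force: [1.1, 0.1, -3.1]
grip_width: 0.0128
grasp_force: 59.3
```

Request:
{"method": "move_arm", "body": {"deltas": [{"twist": [0, 0, 0], "linear": [0, 0, 0], "grip": 0.8}, {"twist": [0, 0, 0], "linear": [0, 0, 0], "grip": 0.8}, {"twist": [0, 0, 0], "linear": [0, 0, 0], "grip": 0.8}, {"twist": [0, 0, 0], "linear": [0, 0, 0], "grip": 0.8}]}}

```text
time: 25.12
ee_pos: [0.5199, -0.0105, 0.1133]
tcp_rot: [[-0.214, 0.977, -0.001], [0.977, 0.214, 0.0], [0.0, -0.001, -1.0]]
contact_force: [0.5, -0.3, -3.1]
grip_width: 0.0131
grasp_force: 59.3
```

```bash
python3 door.py 5; python3 - <<'E'
from h import *
O=np.array([.59735,.0084]);th=np.radians(12.35);c,s=np.cos(th),np.sin(th)
def W(a,b,z): return np.array([O[0]+(a*c-b*s)/1e3,O[1]+(a*s+b*c)/1e3,z/1e3])
st()
u,v=proj("top",W(-77,112,136)); print("pred hole px if centred",u,v)
g=cv2.imread("pics/top5.png",0); u0,v0=int(round(u)),int(round(v)); print(u0-6,v0-5); print(g[v0-5:v0+6,u0-6:u0+7])
P=cloud("top",np.load("pics/top5.npy")); print((P[v0-5:v0+6,u0-6:u0+7,2]*1000).round().astype(int))
E
```

```text
tcp cab -79.7 -1.9 z 113.3
face X-gX at grip 6.4 yaw rel cab deg -0.13 lean -0.03 1342
bottom edge z 58.1 exp 47.5 roll deg 7.44
far end Y-gY -111.6 exp -114
scene upper socket top 128 X-gX [-8.9  6.8 14.4] Y-gY [ 91.3 109.1 126.4] z 136.3 exp 135.5 rect cab (array([-77.4, 107.5]), array([36.6, 26.7]), 80.13)
top upper socket top 71 X-gX [-11.5   1.4  12.4] Y-gY [102.2 114.8 124.8] z 134.8 exp 135.5 rect cab (array([-79.3, 111.3]), array([24.3, 23.9]), 0.57)
t 25.22 tcp [520.1 -10.5 113.5] yawX 102.36 tilt [-0.  0.] F [ 0.1 -0.1 -2.1] M [ 0.   -0.01  0.  ] w 13.1 gf 59.3 q [ -6.  18. 100.  -0.  62. -18.]
pred hole px if centred 239.6870500101199 226.81070016166308
234 222
[[ 73  75  76 122 190 204 142  95 107 109  99  88  98]
 [ 74  78  79 104 172 182 148 154 171 153 113  88  96]
 [100 132 155 167 180 182 176 182 193 178 135  91  98]
 [106 162 184 190 178 166 163 175 185 169 123  93  95]
 [106 160 187 169 136 113 120 142 170 164 122  92  96]
 [ 83 149 181 151  94 109 139 143 169 157 111  95 102]
 [ 78 146 193 160 103  98 106 114 155 149 103  96  93]
 [ 74 138 193 184 141  96  86 129 177 162 101  98 102]
 [ 74 118 176 195 181 159 153 178 196 162 101  93  99]
 [ 75 108 172 200 199 192 191 194 184 137  93  97  98]
 [102 101 163 201 188 163 145 139 117  94  93  98  92]]
[[ -3  -2   3   3 107 108 111  68  16  10  14 601 605]
 [  4   2   3   0   0 109 140 133 136 134  82 602 605]
 [ -1 138 134 136 136 136 137 136 134 133 134 604 604]
 [ -3 137 135 138 137 136 137 137 139 129 135 608 605]
 [ -3  -7 131 129 137 131 125 125 133 137 137 607 607]
 [ -2  -2 133 136 134  72  86  85 135 135 133 609 608]
 [ -1  -1 137 133 135  70 101 101 132 134 610 610 609]
 [ -1   0 133 138 135  67  99  85 132 129 612 612 610]
 [ -3   1 140 135 132 140 138 136 134 133 610 611 611]
 [ -3   1   3 134 137 139 133 133 136 135 612 610 613]
 [  1   3   3 136 134 141 138 134 126 128 611 616 615]]
```

Request:
{"method": "move_arm", "body": {"deltas": [{"twist": [0, 0, 0], "linear": [0.19, 0.02, 0], "grip": 0.8}, {"twist": [0, 0, 0], "linear": [0.19, 0.02, 0], "grip": 0.8}, {"twist": [0, 0, 0], "linear": [0.19, 0.02, 0], "grip": 0.8}, {"twist": [0, 0, 0], "linear": [0.19, 0.02, -0.4], "grip": 0.8}, {"twist": [0, 0, 0], "linear": [0.19, 0.02, -0.8], "grip": 0.8}]}}

```text
time: 25.63
ee_pos: [0.5231, -0.0103, 0.1055]
tcp_rot: [[-0.214, 0.977, 0.001], [0.977, 0.214, -0.0], [-0.0, 0.001, -1.0]]
contact_force: [0.0, -0.2, -3.7]
grip_width: 0.013
grasp_force: 59.3
```

Request:
{"method": "move_arm", "body": {"deltas": [{"twist": [0, 0, 0], "linear": [0, 0, 0], "grip": 0.8}, {"twist": [0, 0, 0], "linear": [0, 0, 0], "grip": 0.8}]}}

```text
time: 25.8
ee_pos: [0.5222, -0.0102, 0.1049]
tcp_rot: [[-0.214, 0.977, -0.001], [0.977, 0.214, 0.0], [0.0, -0.001, -1.0]]
contact_force: [-0.5, 0.6, -3.1]
grip_width: 0.0132
grasp_force: 59.3
```

```bash
cat > hole.py <<'E'
from h import *
O=np.array([.59735,.0084]);th=np.radians(12.35);c,s=np.cos(th),np.sin(th)
def W(a,b,z): return np.array([O[0]+(a*c-b*s)/1e3,O[1]+(a*s+b*c)/1e3,z/1e3])
def C(X): d=X[:2]-O; return (np.array([d[0]*c+d[1]*s,-d[0]*s+d[1]*c])*1000).round(1)
q=st(); e=q["ee_pos"]; print("cab",C(e)); zt=e[2]+.0222
u,v=proj("top",W(-77,112,zt*1000)); print("centred px",u.round(2),v.round(2),"tip px",proj("top",W(-77,112,104)).round(2))
p,d=grab_frame("top"); g=cv2.cvtColor(p,cv2.COLOR_RGB2GRAY); u0,v0=int(round(u)),int(round(v)); print(u0-4,v0-4); print(g[v0-4:v0+5,u0-4:u0+6])
print((cloud("top",d)[v0-4:v0+5,u0-4:u0+6,2]*1000).round().astype(int))
E
python3 hole.py
```

```text
t 25.8 tcp [522.2 -10.2 104.9] yawX 102.38 tilt [-0.001  0.   ] F [-0.5  0.6 -3.1] M [-0.03  0.02 -0.01] w 13.2 gf 59.3 q [ -6.  19. 100.  -0.  61. -18.]
cab [-77.4  -2.1]
centred px 239.95 227.21 tip px [240.62 228.23]
236 223
[[ 92 135 188 199 179 169 179 168 117  91]
 [170 176 186 190 188 191 189 172 129  96]
 [188 188 172 145 131 153 178 153  99  90]
 [187 174 133 100 110 121 159 162 115  98]
 [196 171 115 110 113  99 145 149 116  96]
 [179 186 131  90  77  91 159 157 102  93]
 [173 197 166 119 100 134 184 165 105  93]
 [166 202 195 186 183 187 200 158 100  97]
 [159 201 201 201 200 189 162 126  95  99]]
[[  0  -1  -7 125 130 125 130 125 124 599]
 [129 130 125 125 130 127 128 127 125 601]
 [126 126 128 124 124 129 125 127 129 601]
 [126 132 128 120  83  81 121 125 130 602]
 [126 126 127  57  89  89  84 123 126 604]
 [128 132 127  59 103 107 123 124 603 605]
 [  1 128 127 122 103 124 126 125 603 606]
 [  2 123 128 125 121 132 128 129 605 608]
 [  0 129 125 130 126 130 127 121 606 607]]
```

Request:
{"method": "move_arm", "body": {"deltas": [{"twist": [0, 0, 0], "linear": [0.02, -0.02, -0.3], "grip": 0.8}, {"twist": [0, 0, 0], "linear": [0.02, -0.02, -0.6], "grip": 0.8}, {"twist": [0, 0, 0], "linear": [0.02, -0.02, -0.9], "grip": 0.8}, {"twist": [0, 0, 0], "linear": [0.02, -0.02, -1.2], "grip": 0.8}, {"twist": [0, 0, 0], "linear": [0.02, -0.02, -1.2], "grip": 0.8}]}}

```text
time: 26.27
ee_pos: [0.5224, -0.0104, 0.0927]
tcp_rot: [[-0.214, 0.977, -0.002], [0.977, 0.214, 0.0], [0.0, -0.001, -1.0]]
contact_force: [0.4, 0.5, -3.3]
grip_width: 0.0129
grasp_force: 59.2
```

```bash
python3 hole.py
```

```text
t 26.27 tcp [522.4 -10.4  92.7] yawX 102.38 tilt [-0.002  0.   ] F [ 0.4  0.5 -3.3] M [-0.05 -0.01 -0.01] w 12.9 gf 59.2 q [ -6.  20. 101.   0.  60. -18.]
cab [-77.3  -2.3]
centred px 240.31 227.76 tip px [240.62 228.23]
236 224
[[122 148 174 177 174 179 188 190 146  90]
 [179 186 191 182 178 179 190 186 148  92]
 [168 187 174 139 111 119 160 186 147  91]
 [157 178 141  86  66  78 131 175 152  94]
 [161 192 145  82  70  80 120 155 132  93]
 [162 206 174 118  95 100 148 167 132  94]
 [155 200 194 178 168 174 195 176 120  93]
 [141 191 201 197 197 200 202 165 108  99]
 [119 179 203 181 150 139 126 103  88  93]]
[[ -1 113 111 112 113 112 113 117 109  24]
 [115 110 115 115 118 116 115 115 115 592]
 [116 112 113 116 110 107 108 117 111 593]
 [ -1 110 116 114  91  87  91 111 109 595]
 [ -4 113 117 101 101 106 101 114 113 596]
 [ -1 118 114 115 104  89 116 112 112 594]
 [  0 112 117 115 119 112 116 112 112 601]
 [  3 112 116 115 114 113 118 117 597 600]
 [ -7 122 116 113 115 112 112 106 600 601]]
```

Request:
{"method": "move_arm", "body": {"deltas": [{"twist": [0, 0, 0], "linear": [0, 0, -0.2], "grip": 0.8}, {"twist": [0, 0, 0], "linear": [0, 0, -0.4], "grip": 0.8}, {"twist": [0, 0, 0], "linear": [0, 0, -0.6], "grip": 0.8}, {"twist": [0, 0, 0], "linear": [0, 0, -0.6], "grip": 0.8}]}}

```text
time: 26.65
ee_pos: [0.5223, -0.0104, 0.087]
tcp_rot: [[-0.214, 0.977, -0.001], [0.977, 0.214, 0.0], [0.0, -0.001, -1.0]]
contact_force: [-0.9, -0.1, -3.6]
grip_width: 0.013
grasp_force: 59.3
```

```bash
python3 -c "
from h import *
st()"
```

```text
t 26.65 tcp [522.3 -10.4  87. ] yawX 102.38 tilt [-0.001  0.   ] F [-0.9 -0.1 -3.6] M [0.01 0.26 0.15] w 13.0 gf 59.3 q [ -6.  20. 101.  -0.  59. -18.]
```

Request:
{"method": "move_arm", "body": {"deltas": [{"twist": [0, 0, 0], "linear": [0, 0, -0.15], "grip": 0.8}, {"twist": [0, 0, 0], "linear": [0, 0, -0.3], "grip": 0.8}, {"twist": [0, 0, 0], "linear": [0, 0, -0.45], "grip": 0.8}, {"twist": [0, 0, 0], "linear": [0, 0, -0.45], "grip": 0.8}]}}

```text
time: 26.98
ee_pos: [0.5225, -0.0104, 0.0826]
tcp_rot: [[-0.214, 0.977, -0.001], [0.977, 0.214, 0.0], [0.0, -0.001, -1.0]]
contact_force: [-3.1, -0.0, -3.3]
grip_width: 0.013
grasp_force: 59.4
```

Request:
{"method": "move_arm", "body": {"deltas": [{"twist": [0, 0, 0], "linear": [0, 0, -0.1], "grip": 0.8}, {"twist": [0, 0, 0], "linear": [0, 0, -0.2], "grip": 0.8}, {"twist": [0, 0, 0], "linear": [0, 0, -0.2], "grip": 0.8}]}}

```text
time: 27.23
ee_pos: [0.5226, -0.0104, 0.0808]
tcp_rot: [[-0.214, 0.977, -0.001], [0.977, 0.214, 0.0], [0.0, -0.001, -1.0]]
contact_force: [-1.6, 0.6, -1.6]
grip_width: 0.0129
grasp_force: 59.5
```

```bash
python3 hole.py
```

```text
t 27.23 tcp [522.6 -10.4  80.8] yawX 102.38 tilt [-0.001  0.   ] F [-1.6  0.6 -1.6] M [0.14 0.55 0.21] w 12.9 gf 59.5 q [ -6.  20. 102.   0.  58. -18.]
cab [-77.   -2.4]
centred px 240.65 228.28 tip px [240.62 228.23]
237 224
[[ 89 112 130 148 169 178 177 156 103  88]
 [168 169 179 186 191 195 195 164 114  92]
 [193 191 177 152 152 176 191 160 100  96]
 [187 166 128  91  94 134 174 156 106  94]
 [190 153  98  80  88  97 154 154 105  97]
 [188 169 113 101 102 106 165 164 105  94]
 [182 191 151 121 110 145 192 166  99  97]
 [174 204 195 191 185 190 189 140  98  94]
 [168 204 202 200 203 190 147 104 100  94]]
[[   1   -1   89  103  101  105  102  105   26  581]
 [  95  103  107  100  102  101  106  102   86  583]
 [ 102  104  100  100  102  102  104  101   97  586]
 [ 103  100  104   96   86   88  108  102  586  587]
 [1440  100   94   97  104   96  102  101  589  589]
 [  97  103  102  105   88  103  100  101  589  590]
 [ 101 1440  104  103   98   99   99  102  589  589]
 [   0  103  105  100  105  102   97  101  594  589]
 [   2  103  104  106  103  104   99   98  591  593]]
```

Request:
{"method": "move_arm", "body": {"deltas": [{"twist": [0, 0, 0], "linear": [0, 0, -0.08], "grip": 0.8}, {"twist": [0, 0, 0], "linear": [0, 0, -0.15], "grip": 0.8}, {"twist": [0, 0, 0], "linear": [0, 0, -0.15], "grip": 0.8}]}}

```text
time: 27.53
ee_pos: [0.5227, -0.0104, 0.0794]
tcp_rot: [[-0.214, 0.977, -0.001], [0.977, 0.214, 0.0], [0.0, -0.0, -1.0]]
contact_force: [-3.4, 0.3, -1.3]
grip_width: 0.0131
grasp_force: 59.5
```

Request:
{"method": "move_arm", "body": {"deltas": [{"twist": [0, 0, 0], "linear": [0, 0, -0.1], "grip": 0.8}, {"twist": [0, 0, 0], "linear": [0, 0, -0.2], "grip": 0.8}, {"twist": [0, 0, 0], "linear": [0, 0, -0.2], "grip": 0.8}]}}

```text
time: 27.78
ee_pos: [0.5235, -0.0108, 0.0781]
tcp_rot: [[-0.215, 0.977, 0.001], [0.977, 0.215, -0.001], [-0.001, 0.001, -1.0]]
contact_force: [-3.0, -0.5, 2.5]
grip_width: 0.0129
grasp_force: 60.5
```

Request:
{"method": "move_arm", "body": {"deltas": [{"twist": [0, 0, 0], "linear": [0, 0, 0.1], "grip": 0.8}, {"twist": [0, 0, 0], "linear": [0, 0, 0.1], "grip": 2}, {"twist": [0, 0, 0], "linear": [0, 0, 0.1], "grip": 3.5}, {"twist": [0, 0, 0], "linear": [0, 0, 0.1], "grip": 3.5}, {"twist": [0, 0, 0], "linear": [0, 0, 0.1], "grip": 3.5}]}}

```text
time: 28.2
ee_pos: [0.5242, -0.0105, 0.0788]
tcp_rot: [[-0.214, 0.977, 0.002], [0.977, 0.214, -0.0], [-0.001, 0.002, -1.0]]
contact_force: [-0.1, -1.1, 0.3]
grip_width: 0.0347
grasp_force: 0.0
```

Request:
{"method": "move_arm", "body": {"deltas": [{"twist": [0, 0, 0], "linear": [0, 0, 1.5], "grip": 3.5}, {"twist": [0, 0, 0], "linear": [0, 0, 4], "grip": 3.5}, {"twist": [0, 0, 0], "linear": [0, 0, 7], "grip": 3.5}, {"twist": [0, 0, 0], "linear": [0, 0, 10.5], "grip": 3.5}, {"twist": [0, 0, 0], "linear": [0, 0, 14], "grip": 3.5}]}}

```text
time: 28.62
ee_pos: [0.5228, -0.0104, 0.2196]
tcp_rot: [[-0.214, 0.977, -0.0], [0.977, 0.214, 0.0], [0.0, -0.0, -1.0]]
contact_force: [0.7, 0.1, 0.4]
grip_width: 0.0354
grasp_force: 0.0
```

```bash
cat > hung.py <<'E'
from h import *
import sys
O=np.array([.59735,.0084]);th=np.radians(12.35);c,s=np.cos(th),np.sin(th)
st(); o=[]
for n in("top","scene"):
    p,d=grab_frame(n); cv2.imwrite(f"pics/{n}{sys.argv[1]}.png",p[:,:,::-1]); np.save(f"pics/{n}{sys.argv[1]}.npy",d); P=cloud(n,d); P[d==0]=9
    x,y,z=P[...,0],P[...,1],P[...,2]; X=((x-O[0])*c+(y-O[1])*s)*1e3; Y=(-(x-O[0])*s+(y-O[1])*c)*1e3; Z=z*1e3
    for nm,m in(("panel top",(abs(X+77)<30)&(Y>-125)&(Y<95)&(abs(Z-104)<6)&(X<-66)),("grip",(abs(X+77)<30)&(abs(Y)<40)&(Z>118)&(Z<145)),("sock",(abs(X+77)<16)&(abs(Y-112)<16)&(Z>92)&(Z<115))):
        if m.sum()>8:
            v=cv2.fitLine(np.c_[X[m],Y[m]].astype(np.float32),cv2.DIST_HUBER,0,.01,.01).ravel(); print(n,nm,m.sum(),"ang off y",np.degrees(np.arctan(v[0]/v[1])).round(2),"X",np.percentile(X[m],[3,50,97]).round(1),"Y",np.percentile(Y[m],[2,50,98]).round(1),"Z",np.median(Z[m]).round(1))
    m=(Z>125)&(abs(Y)<120)&(X>-80)&(X<130)&(Z<250)
    q=np.c_[X[m],Y[m],Z[m]]
    if len(q)>50:
        # cover plane through hinge: angle per point from hinge line (61,111), outer offset ignored
        a=np.degrees(np.arctan2(q[:,2]-111,61-q[:,0])); r=np.hypot(q[:,2]-111,61-q[:,0]); w=(r>50)&(r<118); print(n,"cover ang raw med",np.percentile(a[w],[10,50,90]).round(1),w.sum())
E
python3 hung.py 6
```

```text
t 28.62 tcp [522.8 -10.4 219.6] yawX 102.37 tilt [-0.  0.] F [0.7 0.1 0.4] M [-0.06 -0.02  0.02] w 35.4 gf 0.0 q [ -6.  12.  90.   0.  77. -18.]
top panel top 81 ang off y -1.42 X [-81.4 -76.3 -70.3] Y [-77.   43.3  74.7] Z 100.9
top grip 15 ang off y 65.51 X [-82.2 -78.7 -73.4] Y [ 8.1 13.3 16.6] Z 133.0
top sock 19 ang off y -79.03 X [-86.8 -71.8 -64.1] Y [114.2 118.8 121.7] Z 101.9
top cover ang raw med [ 81.2  81.6 104.3] 77
scene panel top 242 ang off y -1.3 X [-79.6 -72.  -66.4] Y [-94.2 -15.   91.2] Z 101.6
scene grip 167 ang off y 3.4 X [-79.2 -68.6 -65.3] Y [-18.6  -3.6  16.8] Z 133.3
scene sock 55 ang off y 7.66 X [-88.2 -79.2 -68.6] Y [ 96.5 112.3 123.7] Z 104.0
scene cover ang raw med [86.2 87.9 93.1] 2378
```

Request:
{"method": "move_arm", "body": {"deltas": [{"twist": [0, 0, -0.1], "linear": [0, 0, 3], "grip": 6}, {"twist": [0, 0, -0.22], "linear": [0, 0, 6], "grip": 6}, {"twist": [0, 0, -0.34], "linear": [0, 0, 8], "grip": 6}, {"twist": [0, 0, -0.46], "linear": [2, 0.5, 8], "grip": 6}, {"twist": [0, 0, -0.57], "linear": [4, 1, 8], "grip": 6}]}}

```text
time: 29.13
ee_pos: [0.5642, -0.0006, 0.3007]
tcp_rot: [[0.353, 0.936, 0.005], [0.936, -0.353, -0.0], [0.001, 0.005, -1.0]]
contact_force: [0.4, -0.2, -0.6]
grip_width: 0.0601
grasp_force: 0.0
```

Request:
{"method": "move_arm", "body": {"deltas": [{"twist": [0, 0, -0.1], "linear": [1.3, 0.3, 0], "grip": 6}, {"twist": [0, 0, -0.2], "linear": [2.6, 0.6, 0], "grip": 6}, {"twist": [0, 0, -0.3], "linear": [3.9, 0.9, 0], "grip": 6}, {"twist": [0, 0, -0.4], "linear": [5.2, 1.2, 0], "grip": 6}, {"twist": [0, 0, -0.5], "linear": [6.5, 1.5, 0], "grip": 6}]}}

```text
time: 29.55
ee_pos: [0.6288, 0.0147, 0.2977]
tcp_rot: [[0.757, 0.653, -0.0], [0.653, -0.757, 0.0], [-0.0, -0.0, -1.0]]
contact_force: [-0.0, 0.6, 0.2]
grip_width: 0.0602
grasp_force: 0.0
```

Request:
{"method": "move_arm", "body": {"deltas": [{"twist": [0, 0, -0.1], "linear": [1.2, 0.3, 0], "grip": 6}, {"twist": [0, 0, -0.2], "linear": [2.4, 0.6, 0], "grip": 6}, {"twist": [0, 0, -0.3], "linear": [3.6, 0.9, 0], "grip": 6}, {"twist": [0, 0, -0.4], "linear": [4.9, 1.1, 0], "grip": 6}, {"twist": [0, 0, -0.5], "linear": [4.9, 1.1, 0], "grip": 6}]}}

```text
time: 29.97
ee_pos: [0.6795, 0.026, 0.2969]
tcp_rot: [[0.978, 0.211, 0.001], [0.211, -0.978, 0.0], [0.001, -0.0, -1.0]]
contact_force: [0.9, 1.1, -0.4]
grip_width: 0.0602
grasp_force: 0.0
```

Request:
{"method": "move_arm", "body": {"deltas": [{"twist": [0, 0, 0], "linear": [0, 0, 0], "grip": 6}, {"twist": [0, 0, 0], "linear": [0, 0, 0], "grip": 6}, {"twist": [0, 0, 0], "linear": [0, 0, 0], "grip": 6}]}}

```text
time: 30.22
ee_pos: [0.6767, 0.0255, 0.2981]
tcp_rot: [[0.976, 0.217, -0.001], [0.217, -0.976, 0.0], [-0.001, -0.0, -1.0]]
contact_force: [-0.0, -0.2, 0.0]
grip_width: 0.0602
grasp_force: 0.0
```

```bash
python3 - <<'E'
from h import *
st()
f=lambda a:np.array([-95*np.cos(a)+32*np.sin(a),95*np.sin(a)+32*np.cos(a)])
p=None
for a in (1.45,1.25,1.05,.9,.75,.63,.5236):
    d=f(a)-f(1.45); v=(np.r_[d[0]*.9769,d[0]*.2139,d[1]]/10); print(a,v.round(2)); 
E
python3 hung.py 7
```

```text
t 30.22 tcp [676.7  25.5 298.1] yawX 12.56 tilt [-0.001  0.   ] F [-0.  -0.2  0. ] M [-0.01  0.04  0.04] w 60.2 gf 0.0 q [-1. 23. 64.  0. 93. 76.]
1.45 [0. 0. 0.]
1.25 [-1.94 -0.43  0.21]
1.05 [-3.89 -0.85  0.02]
0.9 [-5.31 -1.16 -0.39]
0.75 [-6.64 -1.45 -1.  ]
0.63 [-7.64 -1.67 -1.63]
0.5236 [-8.46 -1.85 -2.3 ]
t 30.22 tcp [676.7  25.5 298.1] yawX 12.56 tilt [-0.001  0.   ] F [-0.  -0.2  0. ] M [-0.01  0.04  0.04] w 60.2 gf 0.0 q [-1. 23. 64.  0. 93. 76.]
top panel top 27 ang off y -0.82 X [-78.4 -73.8 -69.9] Y [-110.   -78.5  -39.3] Z 99.3
top cover ang raw med [ 81.4  82.  101.3] 351
scene panel top 238 ang off y -1.49 X [-79.8 -72.  -66.7] Y [-90.4 -14.3  92.2] Z 102.2
scene grip 170 ang off y 3.93 X [-79.  -68.7 -65.9] Y [-17.9  -3.5  17. ] Z 133.1
scene sock 57 ang off y -12.17 X [-88.5 -79.2 -69.5] Y [ 96.5 112.7 123.6] Z 103.6
scene cover ang raw med [86.2 87.8 93. ] 2373
```

Request:
{"method": "move_arm", "body": {"deltas": [{"twist": [0, 0, 0], "linear": [0.1, 0.05, -3.5], "grip": 6}, {"twist": [0, 0, 0], "linear": [0.1, 0.05, -7], "grip": 6}, {"twist": [0, 0, 0], "linear": [0.1, 0.05, -10], "grip": 6}, {"twist": [0, 0, 0], "linear": [0.1, 0.05, -12.5], "grip": 6}, {"twist": [0, 0, 0], "linear": [0.1, 0.05, -14.1], "grip": 6}]}}

```text
time: 30.73
ee_pos: [0.6758, 0.026, 0.1544]
tcp_rot: [[0.976, 0.216, -0.004], [0.216, -0.976, 0.0], [-0.004, -0.001, -1.0]]
contact_force: [0.0, 0.4, -0.0]
grip_width: 0.06
grasp_force: 0.0
```

Request:
{"method": "move_arm", "body": {"deltas": [{"twist": [0, 0, 0], "linear": [0, 0, 0], "grip": 6}, {"twist": [0, 0, 0], "linear": [0, 0, 0], "grip": 2}, {"twist": [0, 0, 0], "linear": [0, 0, 0], "grip": 2}, {"twist": [0, 0, 0], "linear": [0, 0, 0], "grip": 2}, {"twist": [0, 0, 0], "linear": [0, 0, 0], "grip": 2}]}}

```text
time: 31.15
ee_pos: [0.6792, 0.027, 0.1599]
tcp_rot: [[0.977, 0.215, 0.004], [0.215, -0.977, 0.001], [0.004, -0.001, -1.0]]
contact_force: [-0.9, 3.2, 3.5]
grip_width: 0.0286
grasp_force: 61.5
```

Request:
{"method": "move_arm", "body": {"deltas": [{"twist": [0, 0, 0], "linear": [0, 0, 0], "grip": 2}, {"twist": [0, 0, 0], "linear": [0, 0, 0], "grip": 2}, {"twist": [0, 0, 0], "linear": [0, 0, 0], "grip": 2}]}}

```text
time: 31.4
ee_pos: [0.6792, 0.027, 0.1599]
tcp_rot: [[0.977, 0.215, 0.004], [0.215, -0.977, 0.001], [0.004, -0.0, -1.0]]
contact_force: [-1.1, 3.5, 5.8]
grip_width: 0.0288
grasp_force: 61.9
```

Request:
{"method": "move_arm", "body": {"deltas": [{"twist": [0, 0, 0], "linear": [-0.96, -0.21, 0.15], "grip": 2}, {"twist": [0, 0, 0], "linear": [-1.94, -0.43, 0.21], "grip": 2}, {"twist": [0, 0, 0], "linear": [-2.92, -0.64, 0.16], "grip": 2}, {"twist": [0, 0, 0], "linear": [-3.89, -0.85, 0.02], "grip": 2}, {"twist": [0, 0, 0], "linear": [-4.6, -1.01, -0.16], "grip": 2}]}}

```text
time: 31.82
ee_pos: [0.6384, 0.0179, 0.1605]
tcp_rot: [[0.976, 0.215, 0.016], [0.215, -0.977, 0.003], [0.016, 0.0, -1.0]]
contact_force: [6.2, 7.7, 10.0]
grip_width: 0.0289
grasp_force: 65.8
```

Request:
{"method": "move_arm", "body": {"deltas": [{"twist": [0, 0, 0], "linear": [-0.71, -0.15, -0.23], "grip": 2}, {"twist": [0, 0, 0], "linear": [-1.39, -0.3, -0.51], "grip": 2}, {"twist": [0, 0, 0], "linear": [-2.04, -0.44, -0.84], "grip": 2}, {"twist": [0, 0, 0], "linear": [-2.64, -0.57, -1.2], "grip": 2}, {"twist": [0, 0, 0], "linear": [-3.04, -0.66, -1.47], "grip": 2}]}}

```text
time: 32.23
ee_pos: [0.6061, 0.0108, 0.1471]
tcp_rot: [[0.976, 0.215, 0.013], [0.215, -0.977, 0.002], [0.013, 0.001, -1.0]]
contact_force: [-2.7, 5.4, 19.7]
grip_width: 0.029
grasp_force: 72.5
```

Request:
{"method": "move_arm", "body": {"deltas": [{"twist": [0, 0, 0], "linear": [0, 0, 0], "grip": 2}, {"twist": [0, 0, 0], "linear": [0, 0, 0], "grip": 2}]}}

```text
time: 32.4
ee_pos: [0.6045, 0.0105, 0.1462]
tcp_rot: [[0.977, 0.215, 0.009], [0.215, -0.977, 0.002], [0.009, 0.0, -1.0]]
contact_force: [-5.5, 5.5, 17.9]
grip_width: 0.0289
grasp_force: 72.6
```

```bash
cat > cov.py <<'E'
from h import *
O=np.array([.59735,.0084]);th=np.radians(12.35);c,s=np.cos(th),np.sin(th)
st()
for n in("scene","top"):
    p,d=grab_frame(n); cv2.imwrite(f"pics/{n}c.png",p[:,:,::-1]); np.save(f"pics/{n}c.npy",d); P=cloud(n,d); P[d==0]=9
    x,y,z=P[...,0],P[...,1],P[...,2]; X=((x-O[0])*c+(y-O[1])*s)*1e3; Y=(-(x-O[0])*s+(y-O[1])*c)*1e3; Z=z*1e3
    m=(Z>117)&(Z<215)&(abs(Y)<114)&(abs(Y)>30)&(X>-62)&(X<62)
    a=X[m];b=Z[m]; w=np.ones(len(a),bool)
    for _ in range(12):
        k=np.polyfit(a[w],b[w],1); r=abs(b-np.polyval(k,a)); w=r<max(4,np.percentile(r,70))
    ang=np.arctan(-k[0]); print(n,"cover rad",ang.round(3),"deg",np.degrees(ang).round(1),w.sum(),len(a),"face z at hinge x",np.polyval(k,61).round(1),"expect",(111+8/np.cos(ang)).round(1))
E
python3 cov.py
```

```text
t 32.4 tcp [604.5  10.5 146.2] yawX 12.42 tilt [0.009 0.002] F [-5.5  5.5 17.9] M [ 0.98 -0.12 -0.05] w 28.9 gf 72.6 q [-3. 22. 87.  0. 70. 74.]
scene cover rad 0.717 deg 41.1 3378 3446 face z at hinge x 122.8 expect 121.6
top cover rad 0.715 deg 41.0 718 799 face z at hinge x 120.1 expect 121.6
```

Request:
{"method": "move_arm", "body": {"deltas": [{"twist": [0, 0, 0], "linear": [-0.4, -0.09, -0.26], "grip": 2}, {"twist": [0, 0, 0], "linear": [-0.8, -0.17, -0.54], "grip": 2}, {"twist": [0, 0, 0], "linear": [-1.15, -0.25, -0.82], "grip": 2}, {"twist": [0, 0, 0], "linear": [-1.4, -0.3, -1.02], "grip": 2}, {"twist": [0, 0, 0], "linear": [-1.4, -0.3, -1.02], "grip": 2}]}}

```text
time: 32.92
ee_pos: [0.5899, 0.0072, 0.1348]
tcp_rot: [[0.977, 0.215, 0.008], [0.215, -0.977, 0.001], [0.008, 0.0, -1.0]]
contact_force: [-2.4, 4.5, 12.5]
grip_width: 0.0291
grasp_force: 75.5
```

```bash
python3 cov.py
```

```text
t 32.92 tcp [589.9   7.2 134.8] yawX 12.43 tilt [0.008 0.001] F [-2.4  4.5 12.5] M [ 0.79 -0.15  0.02] w 29.1 gf 75.5 q [-3. 22. 90.  0. 68. 74.]
scene cover rad 0.543 deg 31.1 3470 3513 face z at hinge x 121.6 expect 120.3
top cover rad 0.539 deg 30.9 805 912 face z at hinge x 119.1 expect 120.3
```

Request:
{"method": "move_arm", "body": {"deltas": [{"twist": [0, 0, 0], "linear": [-0.12, -0.03, -0.11], "grip": 2}, {"twist": [0, 0, 0], "linear": [-0.12, -0.03, -0.11], "grip": 2}, {"twist": [0, 0, 0], "linear": [-0.12, -0.03, -0.11], "grip": 2}]}}

```text
time: 33.27
ee_pos: [0.5891, 0.007, 0.134]
tcp_rot: [[0.977, 0.215, 0.008], [0.215, -0.977, 0.001], [0.008, 0.0, -1.0]]
contact_force: [-3.5, 4.2, 14.6]
grip_width: 0.0291
grasp_force: 75.9
```

Request:
{"method": "move_arm", "body": {"deltas": [{"twist": [0, 0, 0], "linear": [0, 0, 0], "grip": 4}, {"twist": [0, 0, 0], "linear": [0, 0, 0], "grip": 6}, {"twist": [0, 0, 0], "linear": [0, 0, 0], "grip": 6}, {"twist": [0, 0, 0], "linear": [0, 0, 2], "grip": 6}, {"twist": [0, 0, 0], "linear": [0, 0, 5], "grip": 6}]}}

```text
time: 33.68
ee_pos: [0.5833, 0.0057, 0.1767]
tcp_rot: [[0.977, 0.215, -0.009], [0.215, -0.977, -0.0], [-0.009, -0.002, -1.0]]
contact_force: [1.3, 0.2, 0.2]
grip_width: 0.0596
grasp_force: 0.0
```

```bash
python3 cov.py
```

```text
t 33.68 tcp [583.3   5.7 176.7] yawX 12.41 tilt [-0.009 -0.   ] F [1.3 0.2 0.2] M [-0.04  0.04  0.02] w 59.6 gf 0.0 q [-4. 19. 87. -0. 74. 74.]
scene cover rad 0.532 deg 30.5 3669 3707 face z at hinge x 121.6 expect 120.3
top cover rad 0.532 deg 30.5 803 899 face z at hinge x 118.9 expect 120.3
```

Request:
{"method": "move_arm", "body": {"deltas": [{"twist": [0, 0, 0], "linear": [0, 0, 4], "grip": 6}, {"twist": [0, 0, 0], "linear": [0, 0, 8], "grip": 6}, {"twist": [0, 0, 0], "linear": [0, 0, 12], "grip": 6}, {"twist": [0, 0, 0], "linear": [-2, -3.5, 12], "grip": 6}, {"twist": [0, 0, 0], "linear": [-4, -7, 12], "grip": 6}]}}

```text
time: 34.2
ee_pos: [0.5489, -0.0641, 0.3026]
tcp_rot: [[0.976, 0.219, 0.007], [0.219, -0.976, -0.002], [0.006, 0.003, -1.0]]
contact_force: [0.0, -1.2, -0.7]
grip_width: 0.0602
grasp_force: 0.0
```

Request:
{"method": "move_arm", "body": {"deltas": [{"twist": [0, 0, 0], "linear": [-1.5, -3.8, 0], "grip": 6}, {"twist": [0, 0, 0], "linear": [-3, -7.5, 0], "grip": 6}, {"twist": [0, 0, 0], "linear": [-4.5, -11, 0], "grip": 6}, {"twist": [0, 0, 0], "linear": [-6, -15, 0], "grip": 6}, {"twist": [0, 0, 0], "linear": [-7, -18, 0], "grip": 6}]}}

```text
time: 34.62
ee_pos: [0.4745, -0.2466, 0.2992]
tcp_rot: [[0.977, 0.214, -0.002], [0.214, -0.977, -0.001], [-0.002, 0.001, -1.0]]
contact_force: [0.6, 0.8, -0.3]
grip_width: 0.0601
grasp_force: 0.0
```

Request:
{"method": "move_arm", "body": {"deltas": [{"twist": [0, 0, 0], "linear": [-1.5, -3.8, 0], "grip": 6}, {"twist": [0, 0, 0], "linear": [-3, -7.5, 0], "grip": 6}, {"twist": [0, 0, 0], "linear": [-4.5, -11, 0], "grip": 6}, {"twist": [0, 0, 0], "linear": [-6, -15, 0], "grip": 6}, {"twist": [0, 0, 0], "linear": [-7, -18, 0], "grip": 6}]}}

```text
time: 35.03
ee_pos: [0.4043, -0.4268, 0.299]
tcp_rot: [[0.977, 0.213, -0.002], [0.213, -0.977, -0.0], [-0.002, -0.0, -1.0]]
contact_force: [-0.0, 0.1, 0.4]
grip_width: 0.06
grasp_force: 0.0
```

```bash
python3 cov.py; python3 hung.py 9; python3 - <<'E'
from h import *
a=cv2.resize(cv2.imread("pics/top9.png")[110:270,200:360],None,fx=2.5,fy=2.5,interpolation=cv2.INTER_CUBIC); b=cv2.resize(cv2.imread("pics/scene9.png")[120:280,200:360],None,fx=2.5,fy=2.5,interpolation=cv2.INTER_CUBIC); cv2.imwrite("pics/c9.png",np.hstack([a,b]))
E
```

```text
t 35.03 tcp [ 404.3 -426.8  299. ] yawX 12.33 tilt [-0.002 -0.   ] F [-0.   0.1  0.4] M [-0.05 -0.04 -0.01] w 60.0 gf 0.0 q [-51.  15.  75.  -0.  90.  27.]
scene cover rad 0.532 deg 30.5 3668 3714 face z at hinge x 121.5 expect 120.3
top cover rad 0.532 deg 30.5 2000 2204 face z at hinge x 119.0 expect 120.3
t 35.13 tcp [ 403.9 -429.2  298.3] yawX 12.08 tilt [-0.002 -0.002] F [-0.4  0.2  0.7] M [-0.07 -0.03  0.02] w 60.3 gf 0.0 q [-51.  15.  75.  -0.  89.  27.]
top panel top 142 ang off y -1.14 X [-82.  -76.2 -70.4] Y [-94.4  44.1  93.3] Z 101.1
top grip 79 ang off y -5.45 X [-82.2 -76.2 -68.7] Y [-17.6  -0.4  16.1] Z 134.4
top sock 83 ang off y -43.46 X [-89.3 -78.4 -66. ] Y [ 97.2 109.9 121.4] Z 100.9
top cover ang raw med [33.2 35.3 39.9] 1691
scene panel top 40 ang off y -2.66 X [-76.  -71.8 -67.2] Y [-100.7  -76.7  -61.4] Z 99.0
scene cover ang raw med [35.  37.1 41.1] 2996
```

View pics/c9.png

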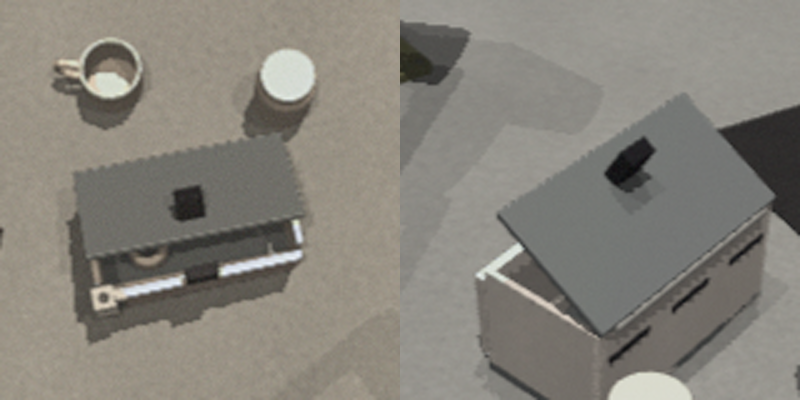

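The final view shows the door across the front with its socket on the pin at (103,297), the cover at 30.5°, and the mug and jar where they were. I'm handing the job in.

```bash
python3 -c "
from h import *
print(ctrl.job_done())"
```

```text
the job is handed in; nothing more can be done
None
```

I handed the job in at about 35 s. Both bottles found on the mat were stood in the cabinet, the door hangs on both pins shut to about 1° (as measured by camera), and the cover is at about 30.5°; the mug, jar and brush were not touched. The judge's verdict was not shown, and after the cover came down I did not re-check the second bottle, which it partly hides.

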